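Load a spring balance's weight hanger with staggered slotted discs

ROBOT

A 6-joint arm with a two-finger parallel gripper is mounted at the origin on the work surface. World frame = base frame: x ahead of the robot, y to its left, z up, the work surface at z = 0. Lengths are in mm, angles in rad, forces in N, time in s.
With the tool pointing down it reaches from about 350 to 875 mm from the base axis. Payload 4.2 kg.
Tool frame: the origin (TCP) lies between the finger pads; the fingertips stand 11 mm ahead of it and the grasp point (between the pads) lies 8 mm behind it; z points along the fingers, y is the direction in which the jaws open and shut (so a half turn about z gives the same grasp; the last joint's range is limited). The gripper opens to 85 mm and grips with 20 to 120 N. Pads are 22 mm wide; open, the fingers measure 114 mm over their backs; the gripper's body (76 mm by 85 mm) begins 54 mm behind the grasp point. The pads swing forward as they close: fully open they stand 13 mm farther back than shut.
Start: joints at [-1.021, 0.385, 0.008, 0, -1.194, -0.259], TCP at [179.215, -598.733, 242.312] pointing down, gripper open.
Joint ranges: [-3.14, 3.14], [-1.21, 2.06], [-1.07, 1.41], [-3.16, 2.05], [-2.99, -0.16], [-3.1, 3.1]. Speed limits (rad/s): [2.79, 2.79, 3.14, 3.14, 3.14, 3.14].

INTERFACE

Orientations are given as a unit quaternion [x, y, z, w].
In Python, from bench import * gives the robot as it stands.
- The arm moves only by the tool servo_tool, never from a script. Its argument "rows" is a list of rows, each a list of 7 numbers: the opening, from 0 (shut) to 1 (fully open), then the shift along the tool's x, y, z in cm, then the turn, a rotation vector about the tool's x, y, z in degrees. A call has 1 to 12 rows; each row shifts and turns the commanded pose from where the row before left it, along the tool's axes as they then stand; what a row does not reach is not made up. A row lasts 1/10 s, in which the tool goes at most 50 mm and 8.59 degrees, less where a joint would pass 70% of its speed; a pose out of reach is approached as far as the arm can. A call is refused whole if a number of a shift passes 5 or a number of a turn 8.59, either way. A call with a gripper value outside its range is refused whole. The fingers move at their own pace and stop on an object; the grip force is fixed at half the most. Time passes only in rows, so rows that do not move let the fingers close. It gives the time, the measured TCP pose, the force and the opening at its end, in the units of the state.
- read_state(): the state, without advancing time (a new reading comes with each control period).
- get_image(name): name is "scene" or "side" or "wrist"; returns a dict with "image" (384x512x3 uint8, red, green, blue), "mtx" (3x3 intrinsics, pixels), "extrinsics" (4x4, takes a point from camera to world coordinates). Camera axes: x right, y up, looking along -z (the intrinsics and any distortion apply to the point x, -y, -z); pixel columns grow to the right and rows downward; lengths in mm; the calibration is good to about 2 mm. A picture is of the moment at which its call begins. There is no depth.
- job_done(): hands the job in, once; it reports no verdict.
The state is a dict: "clock": time; "joints": joint angles; "joint_vel": joint speeds; "joint_efforts": joint torques, N m; "position": TCP position; "ee_rot": TCP orientation; "contact_force": force on the tool from outside, world axes, zero at the start; "wrist_torque": the same for the moment, N m; "gripper_width": finger opening in mm.
Only numpy, scipy, OpenCV 4.12 (cv2) and the standard library are available. Lean on these libraries where they do the work, as an engineer would, in place of code of your own. Each camera call takes 0.05 s, during which the arm holds its last target. There are 200 camera calls.

TASK

The spring balance on the bench stand is being checked, and its hanger already carries one slotted disc. Add the large loose disc and then the small one on top of it, each with the hanger's rod fully home in its slot, and stagger the slots: each added disc's slot must point at least a quarter turn away from the slot of the disc directly beneath it, so that none can slide off. Lower and push the discs on rather than dropping them, do not drag the balance down to its stop, and leave the first disc seated and the other things on the bench where they are.

Things in the scene. Friction and masses are not known exactly. Their poses are not given: they have to be found in the camera images.
- stand: Fixed stand: grey base 250 x 130 x 16 mm; steel column 16 mm thick, 646 mm high, 160 mm from the hanger's rod towards +x; arm at 600 mm; clear tubular balance (30 mm across, 400 to 580 mm up) right over the rod; a bush (26 mm across, 56 mm high) guides the hanger's foot, so it moves only up and down. Origin: on the bench, on the rod's axis; x from rod to column, z up.
- plate (a point): Centre of the upper face of the hanger's round plate (70 mm across, 6 mm thick), on the rod's axis, nominally 100 mm above the bench; it moves down with load. A straight upright rod 8 mm thick rises from here 236 mm to an eye, in which the balance's slim hook (20 mm across) hangs. z up.
- hanger (a joint): How far the hanger has been pulled down (m): about 0 with the first disc on, growing by 1 mm for each 0.8 N of load; stop at 0.035.
- first_disc: Brass disc 84 mm across, 16 mm thick, with two flats on its rim 66 mm apart (y = +/-33 mm). Slot 12 mm wide along +x, from the rim to just past the centre (closed end at x = -5.5 mm). Origin: centre of the underside; x to the slot's mouth, z up. Centre of mass 2 mm behind the centre. 0.58 kg. It already lies on the hanger's plate with the rod at the closed end of its slot; its slot points to any direction within about 125 degrees of straight away from the robot.
- large_disc: Brass disc 84 mm across, 16 mm thick, with two flats on its rim 66 mm apart (y = +/-33 mm). Slot 12 mm wide along +x, from the rim to just past the centre (closed end at x = -5.5 mm). Origin: centre of the underside; x to the slot's mouth, z up. Centre of mass 2 mm behind the centre. 0.58 kg (varies by 15 %). It lies flat on the bench, to the left or right of the stand. It goes on first.
- small_disc: Brass disc 70 mm across, 16 mm thick, with two flats on its rim 54 mm apart (y = +/-27 mm). Slot 12 mm wide along +x, from the rim to just past the centre (closed end at x = -5.5 mm). Origin: centre of the underside; x to the slot's mouth, z up. Centre of mass 2 mm behind the centre. 0.39 kg (varies by 15 %). It lies flat on the bench on the other side. It goes on last.
- first_disc_slot (a point): Middle of the slot's mouth in the rim of the first disc, at half thickness (42 mm from the centre).
- large_disc_slot (a point): Middle of the slot's mouth in the rim of the large disc, at half thickness (42 mm from the centre).
- small_disc_slot (a point): Middle of the slot's mouth in the rim of the small disc, at half thickness (35 mm from the centre).
- milk_jug: Bystander: steel milk jug with a handle, 84 mm across, 100 mm high; origin under its centre. Leave it alone.
- grease_jar: Bystander: white jar with a black cap, 72 mm across, 70 mm high; origin under its centre. Leave it alone.
- spanner: Bystander: spanner 180 mm long lying along its x on the bench; origin under its middle. Leave it alone.
- screwdriver: Bystander: screwdriver 190 mm long lying along its x on the bench; origin under its middle. Leave it alone.
There are look-alikes about, which are no part of the job. Leave any pink look-alike of the small_disc alone. What is shaped like the large_disc but red is not meant.

How it is judged:
By the outcome, as a careful person would: the job done as asked, in the order asked, and still so for the second after the job is handed in, with the robot touching nothing.
It also fails if it takes over 72 s, if anything falls off the work surface, if the arm or the gripper's body presses on something with over 40 N, if the wrist force passes 120 N, or if a joint passes its speed limit or range.

## Working session

There is one attempt and no reset: what is moved stays moved. The work goes in short steps, Python scripts to look and compute and a tool call to move; the robot and the scene stay as the last step left them, time stands still between calls to the robot, and variables do not carry over. Pictures are saved under pics/ and viewed, about 8 in all and at most 12, crops included, and the job is handed in when it is done.

Besides the shell and the picture viewer there is one more tool, called as name(argument=value, ...) on one line, values as JSON. servo_tool: Moves the arm, as the interface text tells. Its arguments: {"type":"object","properties":{"rows":{"type":"array","items":{"type":"array","items":{"type":"number"}}}},"required":["rows"]}

```bash
ls; mkdir -p pics; cat > h.py <<'E'
from bench import *
import numpy as np, cv2
def snap(name,fn):
    d=get_image(name); np.savez(''+fn+'.npz',**{k:np.array(v) for k,v in d.items() if k in('image','mtx','extrinsics')})
    cv2.imwrite('pics/'+fn+'.png',d['image'][:,:,::-1]); return d
def load(fn): return np.load(''+fn+'.npz')
def pix2(d,u,v,z):
    M=np.array(d['mtx']);E=np.array(d['extrinsics'])
    r=np.linalg.inv(M)@[u,v,1.]; r=E[:3,:3]@(r*[1,-1,-1]); o=E[:3,3]
    return o+r*(z-o[2])/r[2]
def proj(d,p):
    M=np.array(d['mtx']);E=np.array(d['extrinsics'])
    c=E[:3,:3].T@(np.array(p,float)-E[:3,3]); c=M@(c*[1,-1,-1]); return c[:2]/c[2]
E
python3 - <<'E'
from h import *
for n in('scene','side','wrist'):
    d=snap(n,n+'0'); print(n,d.keys(),np.round(d['extrinsics'],2).tolist())
a=[cv2.imread(f'pics/{n}0.png') for n in('scene','side')]
cv2.imwrite('pics/s0.png',cv2.resize(a[0],(800,600),interpolation=cv2.INTER_CUBIC))
cv2.imwrite('pics/s1.png',cv2.resize(a[1],(800,600),interpolation=cv2.INTER_CUBIC))
print(read_state())
E
```

```text
pics
scene dict_keys(['image', 'mtx', 'extrinsics']) [[0.83, -0.28, 0.48, 1147.38], [0.55, 0.44, -0.71, -855.16], [-0.01, 0.85, 0.52, 735.69], [0.0, 0.0, 0.0, 1.0]]
side dict_keys(['image', 'mtx', 'extrinsics']) [[-0.84, 0.35, -0.42, 77.78], [-0.54, -0.57, 0.61, 723.64], [-0.02, 0.74, 0.67, 886.19], [0.0, 0.0, 0.0, 1.0]]
wrist dict_keys(['image', 'mtx', 'extrinsics']) [[-0.29, -0.92, -0.28, 107.6], [0.96, -0.27, -0.08, -619.57], [0.0, -0.29, 0.96, 371.94], [0.0, 0.0, 0.0, 1.0]]
{'clock': 0.15, 'joints': array([-1.02138628e+00,  3.85429507e-01,  6.95575684e-03, -3.48882112e-04,
       -1.19398697e+00, -2.58616841e-01]), 'joint_vel': array([ 5.68280811e-04, -2.44865828e-03,  5.03134827e-03,  5.71866710e-05,
        5.63741528e-04, -8.99172633e-04]), 'joint_efforts': array([ 1.43031852e-03, -3.92677653e+01,  1.88584274e+01,  4.18844238e+00,
       -3.31085022e-03, -2.59152380e-07]), 'position': array([ 179.10687727, -598.36202772,  241.44964762]), 'ee_rot': array([-1.44821165e-01,  9.89457483e-01,  8.28941039e-04, -1.78051981e-04]), 'contact_force': array([ 0.13776898,  0.77783539, -0.21586603]), 'wrist_torque': array([ 0.04272253, -0.03552249, -0.01417593]), 'gripper_width': 85.12693368251504}
```

View pics/s0.png

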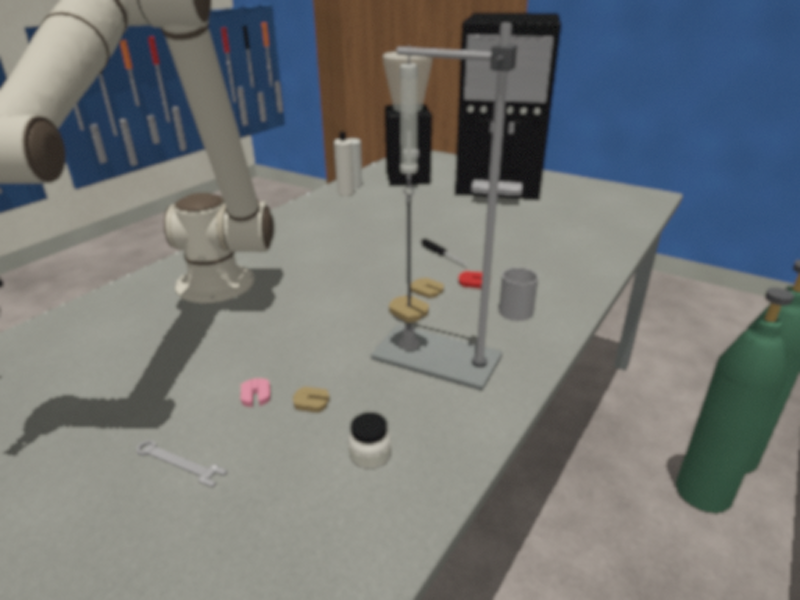

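View pics/s1.png

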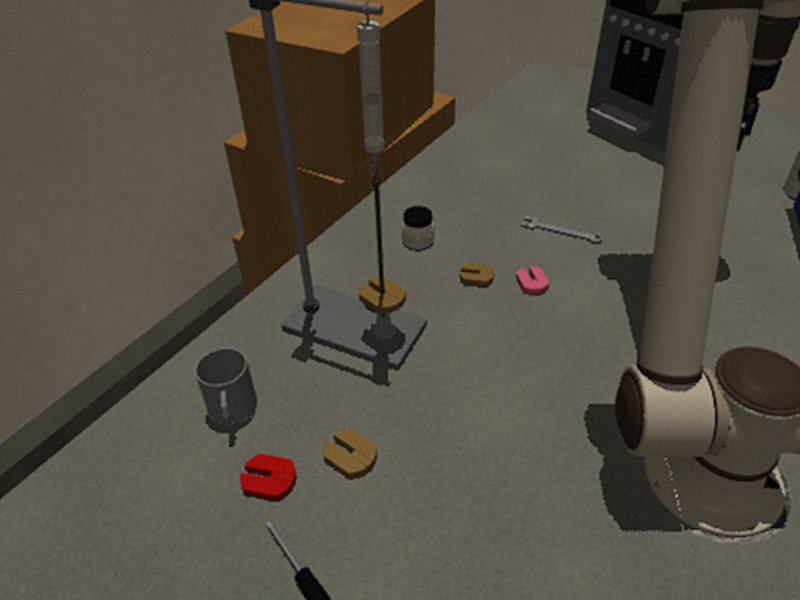

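Candidates (800-px side view): brass (350,453) = large disc; brass (476,274) = small disc; red (268,477) and pink (532,280) are look-alikes; brass (382,294) is the first disc on the hanger. I'll check these in one close crop.

```bash
python3 - <<'E'
from h import *
t=[]
cs=[('side0',224,290),('side0',305,175),('side0',244,188),('scene0',273,184),('scene0',199,255),('scene0',261,197)]
for fn,u,v in cs:
    im=cv2.imread(f'pics/{fn}.png')[v-24:v+24,u-21:u+21]
    t.append(cv2.resize(im,(266,300),interpolation=cv2.INTER_CUBIC))
cv2.imwrite('pics/m.png',np.vstack([np.hstack(t[:3]),np.hstack(t[3:])]))
S,C=load('side0'),load('scene0')
k=.64
for n,(a,b),(c,d),z in[('large',(350,450),(427,285),16),('small',(476,271),(311,396),16),('first',(382,290),(408,306),116),('jug',(228,415),(517,312),0),('red',(268,474),(472,277),16),('pink',(532,277),(255,388),16),('jar',(418,240),(370,460),0)]:
    print(n,pix2(S,a*k,b*k,z).round(),pix2(C,c*k,d*k,z).round())
E
```

```text
large [489. 265.  16.] [494. 266.  16.]
small [ 528. -231.   16.] [ 530. -229.   16.]
first [594.  13. 116.] [597.  12. 116.]
jug [714. 310.   0.] [731. 291.   0.]
red [570. 368.  16.] [571. 366.  16.]
pink [ 421. -274.   16.] [ 422. -270.   16.]
jar [ 697. -277.    0.] [ 712. -290.    0.]
```

View pics/m.png

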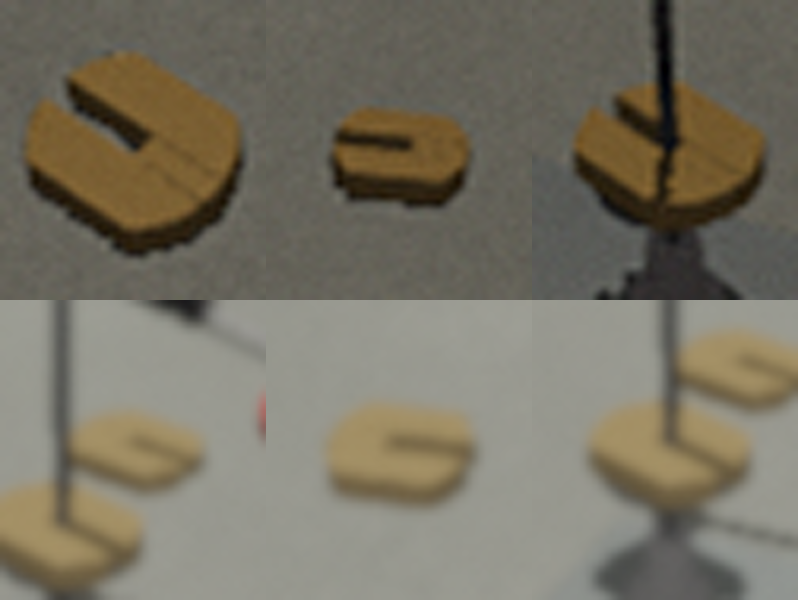

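```bash
python3 - <<'E'
from h import *
S,C=load('side0'),load('scene0')
def P(d,c,x,y,z): return pix2(d,c[0]-21+x/6.333,c[1]-24+y/6.25,z)
for n,d,c,a,b,z in[('large',S,(224,290),(143,143),(55,90),16),('large',C,(273,184),(138,138),(200,162),16),('small',S,(305,175),(144,142),(72,136),16),('small',C,(199,255),(124,140),(206,147),16),('first',S,(244,188),(138,140),(74,104),116),('first',C,(261,197),(138,138),(203,166),116)]:
    A=P(d,c,*a,z);B=P(d,c,*b,z);v=B-A;print(n,A.round(),B.round(),np.degrees(np.arctan2(v[1],v[0])).round(),np.linalg.norm(v).round(1))
# column/base: stand yaw; base corners from side s1 and hanger eye
k=.64
for p in[(283,323),(400,360),(427,323)]: print(pix2(S,p[0]*k,p[1]*k,16).round())
print('col foot',pix2(S,311*k,310*k,16).round(),'scene',pix2(C,480*k,364*k,16).round())
E
```

```text
large [484. 265.  16.] [529. 263.  16.] -2.0 44.6
large [494. 269.  16.] [543. 263.  16.] -7.0 48.7
small [ 521. -233.   16.] [ 555. -218.   16.] 24.0 36.8
small [ 526. -231.   16.] [ 562. -214.   16.] 25.0 39.8
first [591.  15. 116.] [629.  10. 116.] -8.0 38.5
first [597.  18. 116.] [639.  12. 116.] -8.0 42.7
[769.  99.  16.]
[526.  61.  16.]
[534. -46.  16.]
col foot [746.  42.  16.] scene [757.  37.  16.]
```

Picture check: the large disc is brass, near (490,266) with its slot at about -5°. The small disc is brass, near (527,-231) with its slot at about 24°. The rod is near (596,14) and the first disc's slot is at about -7°. The rod would run into the palm in a top-down grasp, so I will tilt the tool 50° and trail it behind the slot. The large disc goes in at azimuth about -115° and the small one at about 10°.

```bash
cat >> h.py <<'E'
from scipy.spatial.transform import Rotation as Ro
def Rt(A,t=50):
    A,t=np.radians([A,t]);c,s=np.cos(A),np.sin(A)
    z=np.array([c*np.sin(t),s*np.sin(t),-np.cos(t)]);x=np.array([c*np.cos(t),s*np.cos(t),np.sin(t)])
    return np.c_[x,np.cross(z,x),z]
def plan(p0,R0,p,R,n):
    w=Ro.from_matrix(R0.T@R).as_rotvec(); r=Ro.from_rotvec(w/n)
    S=sum((r**k).as_matrix() for k in range(n))
    v=np.linalg.solve(S,R0.T@(np.array(p)-p0))
    row=np.r_[(v/10).round(2),np.degrees(w/n).round(1)]
    print(n,'x',row.tolist()); P,Q=np.array(p0,float),Ro.from_matrix(R0);path=[]
    for k in range(n):
        P=P+Q.apply(row[:3]*10);Q=Q*Ro.from_rotvec(row[3:],degrees=True);path.append(P.round().tolist())
    print('path',path[::max(1,n//6)],'end',P.round(1),(np.degrees((Ro.from_matrix(R).inv()*Q).as_rotvec())).round(1))
    return P,Q.as_matrix()
def cur():
    s=read_state(); return s['position'],Ro.from_quat(s['ee_rot']).as_matrix()
E
python3 - <<'E'
from h import *
p,R=cur()
p,R=plan(p,R,[330,100,300],Rt(-80,30),12)
p,R=plan(p,R,[400,272,140],Rt(-5),12)
E
```

```text
12 x [-5.72, 2.47, -2.08, 1.8, 2.0, -6.8]
path [[227.0, -558.0, 262.0], [308.0, -460.0, 295.0], [364.0, -344.0, 316.0], [392.0, -216.0, 326.0], [389.0, -85.0, 324.0], [356.0, 41.0, 313.0]] end [327.7  99.8 304. ] [ 0.2 -0.5 -0.2]
12 x [-1.4, -1.43, 0.71, 4.0, 1.5, -4.8]
path [[340.0, 111.0, 291.0], [362.0, 136.0, 265.0], [380.0, 164.0, 239.0], [393.0, 195.0, 212.0], [400.0, 226.0, 184.0], [402.0, 257.0, 155.0]] end [401.2 271.8 140. ] [-0.2  0.5 -0.1]
```

servo_tool(rows=[[1,-3.6,1.6,-1.6,1.2,1.3,-4.5],[1,-3.6,1.6,-1.6,1.2,1.3,-4.5],[1,-3.6,1.6,-1.6,1.2,1.3,-4.5],[1,-3.6,1.6,-1.4,1.2,1.3,-4.5],[1,-3.6,1.6,-1.4,1.2,1.3,-4.5],[1,-3.6,1.6,-1.4,1.2,1.3,-4.5],[1,-3.6,1.6,-1.4,1.2,1.3,-4.5],[1,-3.6,1.6,-1.4,1.2,1.3,-4.5],[1,-3.6,1.6,-1.4,1.2,1.3,-4.5],[1,-3.6,1.6,-1.4,1.2,1.3,-4.5],[1,-3.6,1.6,-1.4,1.2,1.3,-4.5],[1,-3.6,1.6,-1.4,1.2,1.3,-4.5]])

```text
clock: 1.35
position: [372.6, -164.8, 335.6]
ee_rot: [-0.574, 0.799, -0.139, -0.112]
contact_force: [0.5, 0.3, 0.5]
gripper_width: 85.6
```

```bash
python3 - <<'E'
from h import *
p,R=cur(); print(read_state()['joints'].round(2),p,R.round(2).tolist())
p,R=plan(p,R,[400,272,140],Rt(-5),20)
E
```

```text
[ 0.23 -0.1  -0.51  0.36 -1.28 -0.68] [ 372.59609697 -164.76597467  335.56264896] [[-0.32, -0.95, -0.02], [-0.89, 0.3, -0.35], [0.34, -0.09, -0.94]]
20 x [-2.37, -1.2, -0.24, 2.8, 0.8, -4.3]
path [[391.0, -147.0, 331.0], [438.0, -84.0, 315.0], [469.0, -13.0, 295.0], [481.0, 62.0, 270.0], [475.0, 136.0, 239.0], [453.0, 202.0, 202.0], [416.0, 258.0, 159.0]] end [401.4 274.  142.9] [ 0.3 -0.1  0.9]
```

servo_tool(rows=[[1,-2.37,-1.2,-0.24,2.8,0.8,-4.3],[1,-2.37,-1.2,-0.24,2.8,0.8,-4.3],[1,-2.37,-1.2,-0.24,2.8,0.8,-4.3],[1,-2.37,-1.2,-0.24,2.8,0.8,-4.3],[1,-2.37,-1.2,-0.24,2.8,0.8,-4.3],[1,-2.37,-1.2,-0.24,2.8,0.8,-4.3],[1,-2.37,-1.2,-0.24,2.8,0.8,-4.3],[1,-2.37,-1.2,-0.24,2.8,0.8,-4.3],[1,-2.37,-1.2,-0.24,2.8,0.8,-4.3],[1,-2.37,-1.2,-0.24,2.8,0.8,-4.3]])

```text
clock: 2.35
position: [481.9, 61.6, 270.0]
ee_rot: [0.823, -0.469, 0.312, 0.069]
contact_force: [0.7, 0.5, 0.6]
gripper_width: 85.9
```

servo_tool(rows=[[1,-2.37,-1.2,-0.24,2.8,0.8,-4.3],[1,-2.37,-1.2,-0.24,2.8,0.8,-4.3],[1,-2.37,-1.2,-0.24,2.8,0.8,-4.3],[1,-2.37,-1.2,-0.24,2.8,0.8,-4.3],[1,-2.37,-1.2,-0.24,2.8,0.8,-4.3],[1,-2.37,-1.2,-0.24,2.8,0.8,-4.3],[1,-2.37,-1.2,-0.24,2.8,0.8,-4.3],[1,-2.37,-1.2,-0.24,2.8,0.8,-4.3],[1,-2.37,-1.2,-0.24,2.8,0.8,-4.3],[1,-2.37,-1.2,-0.24,2.8,0.8,-4.3],[1,0,0,0,0,0,0],[1,0,0,0,0,0,0]])

```text
clock: 3.55
position: [429.8, 299.9, 158.4]
ee_rot: [0.909, -0.052, 0.413, 0.02]
contact_force: [0.8, -1.0, 0.3]
gripper_width: 85.7
```

```bash
python3 - <<'E'
from h import *
p,R=cur(); print(read_state()['joints'].round(2),p.round(1),R.round(2).tolist())
d=snap('wrist','w1'); print(np.round(d['extrinsics'],2).tolist()); cv2.imwrite('pics/w1b.png',cv2.resize(cv2.imread('pics/w1.png'),(800,600),interpolation=cv2.INTER_CUBIC))
E
```

```text
[ 0.82  0.22 -1.07  1.96 -0.71 -1.23] [429.8 299.9 158.4] [[0.65, -0.11, 0.75], [-0.08, -0.99, -0.08], [0.75, -0.01, -0.66]]
[[-0.11, 0.84, -0.53, 378.29], [-0.99, -0.1, 0.05, 304.54], [-0.01, 0.53, 0.85, 299.45], [0.0, 0.0, 0.0, 1.0]]
```

View pics/w1b.png

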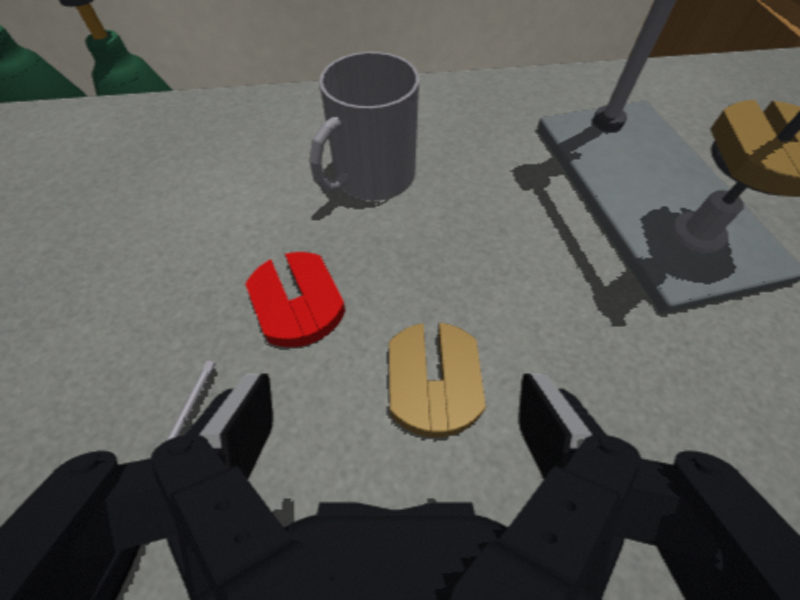

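Picture: large disc at (436,378) with its slot pointing ahead, and red look-alike at (295,300). Joint 3 hit its limit and q4 is near its limit, so I'll fit a kinematic model to the readings to choose feasible postures.

```bash
cat >> h.py <<'E'
from scipy.optimize import least_squares
LO=np.array([-3.14,-1.21,-1.07,-3.16,-2.99,-3.1]);HI=np.array([3.14,2.06,1.41,2.05,-.16,3.1])
def e(ax,a): return Ro.from_euler(ax,a).as_matrix()
def fk(q,g,s4=1,s6=1):
    A=e('z',q[0]); B=A@e('y',q[1]); C=B@e('y',-q[2]); D=C@e('x',s4*q[3])@e('y',-q[4])
    p=A@[g[0],0,g[1]]+B@[g[2],0,g[3]]+C@[g[4],0,g[5]]+D@[g[6],0,0]
    F=D@e('x',s6*q[5])@np.array([[0,0,1],[-1,0,0],[0,-1,0]]).astype(float)
    return p,F
E
python3 - <<'E'
from h import *
dat=[([-1.02139,.38543,.00696,-.00035,-1.19399,-.25862],[179.1,-598.4,241.4],[-.144821,.989457,.000829,-.000178])]
s=read_state();dat.append((s['joints'],s['position'],s['ee_rot']))
dat.append(([.23,-.1,-.51,.36,-1.28,-.68],[372.6,-164.8,335.6],[-.574,.799,-.139,-.112]))
for s4 in(1,-1):
  for s6 in(1,-1):
    print(s4,s6,[np.degrees(Ro.from_matrix(fk(q,np.zeros(7),s4,s6)[1].T@Ro.from_quat(o).as_matrix()).magnitude()).round(1) for q,_,o in dat])
    if s4==s6 or 1:
      f=lambda g:np.r_[np.concatenate([fk(q,g,s4,s6)[0]-p for q,p,_ in dat]),.01*(np.r_[g]-[0,350,0,400,350,0,200])]
      r=least_squares(f,[0,350,0,400,350,0,200]);print(r.x.round(),np.abs(r.fun[:9]).max().round(1))
E
```

```text
1 1 [np.float64(29.7), np.float64(115.6), np.float64(75.4)]
[ 263. -815.  140.  677. -103.  140. -314.] 136.2
1 -1 [np.float64(0.0), np.float64(134.8), np.float64(41.2)]
[ 263. -815.  140.  677. -103.  140. -314.] 136.2
-1 1 [np.float64(29.6), np.float64(141.3), np.float64(77.9)]
[ -4. 140. 100. 535. 308.  77. 314.] 136.3
-1 -1 [np.float64(0.0), np.float64(0.0), np.float64(0.3)]
[ -4. 140. 100. 535. 308.  77. 314.] 136.3
```

```bash
sed -i 's/s4=1,s6=1/s4=-1,s6=-1/; s/D@\[g\[6\],0,0\]/D@[g[6],0,0]+A@[0,g[7],0]/' h.py
python3 - <<'E'
from h import *
dat=[([-1.02139,.38543,.00696,-.00035,-1.19399,-.25862],[179.1,-598.4,241.4],[-.144821,.989457,.000829,-.000178])]
s=read_state();dat.append((s['joints'],s['position'],s['ee_rot']))
dat.append(([.23,-.1,-.51,.36,-1.28,-.68],[372.6,-164.8,335.6],[-.574,.799,-.139,-.112]))
g0=[0,350,0,400,350,0,200,-160]
f=lambda g:np.r_[np.concatenate([fk(q,g)[0]-p for q,p,_ in dat]),.005*(np.r_[g]-g0)]
r=least_squares(f,g0);print(r.x.round(),r.fun[:9].round(1))
E
```

```text
[ 157. -437.  124.  621.   60.  115.  -65. -193.] [-28.  -17.1   0.   30.8 -28.5   0.  -17.   72.8   0. ]
```

```bash
python3 - <<'E'
from h import *
dat=[([-1.02139,.38543,.00696,-.00035,-1.19399,-.25862],[179.1,-598.4,241.4],[-.144821,.989457,.000829,-.000178])]
s=read_state();dat.append((s['joints'],s['position'],s['ee_rot']))
print(s['joints'])
dat.append(([.23,-.1,-.51,.36,-1.28,-.68],[372.6,-164.8,335.6],[-.574,.799,-.139,-.112]))
for q,p,o in dat:
    A=e('z',q[0]);C=A@e('y',q[1]-q[2]);W=C@e('x',-q[3]);D=W@e('y',-q[4])
    print('in A frame p',(A.T@p).round(),'tool z',(A.T@D[:,0]).round(3),'Wy',(A.T@W[:,1]).round(3),'Wz',(A.T@W[:,2]).round(3),'pitch',q[1]-q[2])
E
```

```text
[ 0.823384    0.22099014 -1.06829113  1.96485919 -0.7112817  -1.23320626]
in A frame p [ 604. -160.  241.] tool z [-0.002  0.    -1.   ] Wy [0. 1. 0.] Wz [ 0.369 -0.     0.929] pitch 0.37847
in A frame p [ 512. -111.  159.] tool z [ 0.451 -0.603 -0.658] Wy [-0.887 -0.384 -0.257] Wz [-0.369  0.923 -0.107] pitch 1.2892812690692987
in A frame p [ 325. -245.  336.] tool z [-0.094 -0.337 -0.937] Wy [-0.14   0.936 -0.323] Wz [0.373 0.352 0.858] pitch 0.41000000000000003
```

```bash
sed -i 's/+A@\[0,g\[7\],0\]/+D@[0,g[7],0]/' h.py
cat >> h.py <<'E'
G=None
def setG():
    global G; G=np.load('G.npy')
def ik(p,R,q0=None,n=40,seed=0,fix=None):
    rng=np.random.default_rng(seed); out=[]
    starts=[q0] if q0 is not None else list(rng.uniform(LO,HI,(n,6)))
    for s in starts:
        s=np.clip(s,LO+.02,HI-.02)
        def f(q):
            a,b=fk(q,G); return np.r_[(a-p)/100,Ro.from_matrix(b.T@R).as_rotvec()]
        r=least_squares(f,s,bounds=(LO+.01,HI-.01),xtol=1e-10)
        if np.linalg.norm(r.fun)<.02 and not any(np.abs(r.x-o).max()<.1 for o in out): out.append(r.x)
    return out
E
python3 - <<'E'
import h; from h import *
dat=[([-1.02139,.38543,.00696,-.00035,-1.19399,-.25862],[179.1,-598.4,241.4]),
([ 0.823384,0.22099014,-1.06829113,1.96485919,-0.7112817,-1.23320626],[429.8,299.9,158.4]),
([.23,-.1,-.51,.36,-1.28,-.68],[372.6,-164.8,335.6])]
g0=[0,350,0,400,400,0,280,-158]
f=lambda g:np.r_[np.concatenate([fk(q,g)[0]-p for q,p in dat]),.01*(np.r_[g]-g0)]
r=least_squares(f,g0);print(r.x.round(),r.fun[:9].round(1)); np.save('G.npy',r.x);h.setG()
for n,p,A in[('Lpick',[490,266,14],-5),('Lplace',[597,14,130],-115),('Lpre',[633,90,134],-115),('Lplace+',[597,14,130],100),('Spick',[528,-231,14],24),('Splace',[597,14,140],10)]:
    for t in (40,50,60):
      for fl in(0,1):
        R=Rt(A,t)@(np.diag([-1,-1,1]) if fl else np.eye(3))
        for q in ik(p,R,n=15): print(n,t,'camdown' if fl else 'camup',q.round(2))
E
```

```text
[   4.  157.   -4.  565.  421.    0.  286. -159.] [ 0.3  0.3  0.  -0.1  0.1  0.   0.2 -0.3  0. ]
Lplace 40 camup [ 0.47  0.65 -0.15  0.42 -1.37 -1.12]
Lplace 40 camdown [ 0.47  0.65 -0.15  0.42 -1.37  2.02]
Lplace 50 camup [ 0.5   0.72 -0.13  0.48 -1.49 -1.17]
Lplace 50 camdown [ 0.5   0.72 -0.13  0.48 -1.49  1.97]
Lplace 60 camup [ 0.51  0.8  -0.11  0.53 -1.61 -1.21]
Lplace 60 camdown [ 0.51  0.8  -0.11  0.53 -1.61  1.94]
Lpre 40 camup [ 0.54  0.74  0.04  0.37 -1.49 -1.13]
Lpre 40 camdown [ 0.54  0.74  0.04  0.37 -1.49  2.01]
Lpre 50 camup [ 0.57  0.81  0.07  0.43 -1.62 -1.16]
Lpre 50 camdown [ 0.57  0.81  0.07  0.43 -1.62  1.98]
Lpre 60 camup [ 0.58  0.88  0.1   0.48 -1.74 -1.18]
Lpre 60 camdown [ 0.58  0.88  0.1   0.48 -1.74  1.96]
Lplace+ 40 camup [-0.07  0.58  0.11 -0.69 -1.36 -2.65]
Lplace+ 40 camdown [-0.07  0.58  0.11 -0.69 -1.36  0.49]
Lplace+ 50 camup [-0.14  0.64  0.16 -0.82 -1.48 -2.57]
Lplace+ 50 camdown [-0.14  0.64  0.16 -0.82 -1.48  0.57]
Lplace+ 60 camup [-0.21  0.71  0.2  -0.94 -1.61 -2.52]
Lplace+ 60 camdown [-0.21  0.71  0.2  -0.94 -1.61  0.62]
Spick 40 camup [-0.56  0.55 -0.29 -1.14 -0.63 -2.81]
Spick 40 camdown [-0.56  0.55 -0.29 -1.14 -0.63  0.34]
Spick 50 camup [-0.71  0.6  -0.31 -1.38 -0.78 -2.48]
Spick 50 camdown [-0.71  0.6  -0.31 -1.38 -0.78  0.66]
Spick 60 camup [-0.82  0.68 -0.32 -1.54 -0.96 -2.23]
Spick 60 camdown [-0.82  0.68 -0.32 -1.54 -0.96  0.91]
Splace 60 camup [-0.33  0.33 -0.56 -2.15 -0.53 -2.22]
Splace 60 camdown [-0.33  0.33 -0.56 -2.15 -0.53  0.92]
```

```bash
python3 - <<'E'
import h; from h import *
h.setG()
for t in(40,50,60):
    for q in ik([488,266,14],Rt(-4,t),n=60): print('Lpick',t,q.round(2))
F=np.diag([-1,-1,1])
for A in(-5,-50,-100,-115):
  for fl in(0,1):
    print('down',A,fl,[q.round(2).tolist() for q in ik([488,266,10],Rt(A,0.01)@(F if fl else np.eye(3)),n=12)])
for x,y in((488,266),(520,230)):
  for A in(-85,-100,-115):
    for t in(45,50): print('repick',x,y,A,t,[q.round(2).tolist() for q in ik([x,y,14],Rt(A,t),n=12)])
for A in(24,10,0,-10,-20):
  for t in (45,50,55): print('small pick/place',A,t,[q.round(2).tolist() for q in ik([528,-231,14],Rt(A,t),n=12)],[q.round(2).tolist() for q in ik([597,14,140],Rt(A,t),n=20)])
E
```

```text
down -5 0 [[0.79, 0.55, -0.42, 0.0, -0.6, 0.69]]
down -5 1 [[0.79, 0.55, -0.42, 0.0, -0.6, -2.45]]
down -50 0 [[0.79, 0.55, -0.42, 0.0, -0.6, -0.09]]
down -50 1 []
down -100 0 [[0.79, 0.55, -0.42, 0.0, -0.6, -0.96]]
down -100 1 [[0.79, 0.55, -0.42, 0.0, -0.6, 2.18]]
down -115 0 [[0.79, 0.55, -0.42, 0.0, -0.6, -1.23]]
down -115 1 [[0.79, 0.55, -0.42, 0.0, -0.6, 1.92]]
repick 488 266 -85 45 [[1.0, 0.78, -0.35, 0.49, -1.16, -1.28]]
repick 488 266 -85 50 [[1.01, 0.82, -0.33, 0.51, -1.23, -1.3]]
repick 488 266 -100 45 [[0.94, 0.82, -0.19, 0.33, -1.31, -1.33]]
repick 488 266 -100 50 [[0.95, 0.86, -0.16, 0.34, -1.39, -1.34]]
repick 488 266 -115 45 [[0.88, 0.86, -0.05, 0.18, -1.44, -1.41]]
repick 488 266 -115 50 [[0.89, 0.9, -0.01, 0.19, -1.52, -1.42]]
repick 520 230 -85 45 [[0.92, 0.77, -0.37, 0.56, -1.13, -1.26]]
repick 520 230 -85 50 [[0.93, 0.81, -0.35, 0.58, -1.2, -1.28]]
repick 520 230 -100 45 [[0.87, 0.82, -0.2, 0.38, -1.28, -1.29]]
repick 520 230 -100 50 [[0.88, 0.86, -0.17, 0.4, -1.36, -1.31]]
repick 520 230 -115 45 [[0.81, 0.86, -0.05, 0.23, -1.42, -1.37]]
repick 520 230 -115 50 [[
[... 660 characters left out ...]
 -0.45, -2.54]] []
small pick/place 0 50 [[-0.76, 0.56, -0.48, -1.86, -0.58, -2.26]] []
small pick/place 0 55 [[-0.84, 0.61, -0.53, -1.98, -0.72, -2.05]] [[-0.29, 0.29, -0.6, -2.39, -0.35, -2.12]]
small pick/place -10 45 [[-0.7, 0.52, -0.5, -1.96, -0.39, -2.34]] []
small pick/place -10 50 [[-0.8, 0.57, -0.59, -2.17, -0.58, -2.02]] [[-0.28, 0.29, -0.72, -2.89, -0.31, -1.75]]
small pick/place -10 55 [[-0.87, 0.63, -0.65, -2.27, -0.75, -1.84]] [[-0.29, 0.32, -0.8, -2.95, -0.51, -1.67]]
small pick/place -20 45 [[-0.77, 0.54, -0.64, -2.41, -0.45, -1.95]] []
small pick/place -20 50 [[-0.82, 0.59, -0.73, -2.53, -0.66, -1.76]] []
small pick/place -20 55 [[-0.86, 0.66, -0.79, -2.58, -0.86, -1.65]] []
```

```bash
python3 - <<'E'
import h; from h import *
h.setG(); d=load('w1');k=.64
P=lambda u,v,z=16:pix2(d,u*k,v*k,z)
A=P(434.5,380);B=P(432,324);bk=P(438,430)
v=A-bk;print(A.round(1),B.round(1),bk.round(1),'az',np.degrees(np.arctan2(*(B-bk)[1::-1])).round(1),'len',np.linalg.norm(B-bk).round(1),'ctr',(A+5.5*(B-bk)/np.linalg.norm(B-bk)).round(1))
print('ctr mid',((B+bk)/2).round(1))
# lateral mid from flats (column ~380)
print(P(389,375).round(1),P(482,370).round(1))
# rod/first disc seen: foot
print('bush top',P(717,200,56).round(1))
p,R=cur();p,R=plan(p,R,[487,265,90],Rt(-5,.01),10)
E
```

```text
[485.7 265.9  16. ] [530.7 260.5  16. ] [450.8 269.3  16. ] az -6.3 len 80.3 ctr [491.2 265.3  16. ]
ctr mid [490.7 264.9  16. ]
[493.2 297.6  16. ] [489.3 230.9  16. ]
bush top [594.2  23.9  56. ]
10 x [0.23, 0.29, 0.91, 0.0, -4.9, -0.1]
path [[438.0, 296.0, 155.0], [445.0, 292.0, 150.0], [453.0, 289.0, 144.0], [459.0, 285.0, 138.0], [465.0, 282.0, 131.0], [471.0, 278.0, 124.0], [476.0, 275.0, 116.0], [480.0, 271.0, 108.0], [483.0, 268.0, 99.0], [486.0, 265.0, 90.0]] end [486.2 264.9  90.1] [ 0.  -0.2  0.5]
```

servo_tool(rows=[[1,0.25,0.29,0.91,0,-4.9,-0.1],[1,0.25,0.29,0.91,0,-4.9,-0.1],[1,0.25,0.29,0.91,0,-4.9,-0.1],[1,0.25,0.29,0.91,0,-4.9,-0.1],[1,0.25,0.29,0.91,0,-4.9,-0.1],[1,0.25,0.29,0.91,0,-4.9,-0.1],[1,0.25,0.29,0.91,0,-4.9,-0.1],[1,0.25,0.29,0.91,0,-4.9,-0.1],[1,0.25,0.29,0.91,0,-4.9,-0.1],[1,0.25,0.29,0.91,0,-4.9,-0.1],[1,0,0,0,0,0,0],[1,0,0,0,0,0,0]])

```text
clock: 4.8
position: [491.9, 264.0, 105.4]
ee_rot: [0.997, -0.053, 0.056, 0.009]
contact_force: [-0.3, -0.9, -0.5]
gripper_width: 85.4
```

```bash
python3 - <<'E'
import h; from h import *
print(read_state()['joints'].round(2))
p,R=cur();plan(p,R,[491,265,30],Rt(-5.5,.01),6)
E
```

```text
[ 0.83  0.38 -0.46  0.16 -0.69  0.51]
6 x [-0.1, -0.02, 1.25, 0.1, -1.1, -0.1]
path [[492.0, 264.0, 93.0], [493.0, 264.0, 80.0], [493.0, 264.0, 68.0], [492.0, 264.0, 55.0], [492.0, 264.0, 43.0], [491.0, 265.0, 30.0]] end [490.9 264.7  30.2] [-0.1 -0.1  0. ]
```

servo_tool(rows=[[1,-0.1,-0.02,1.25,0.1,-1.1,-0.1],[1,-0.1,-0.02,1.25,0.1,-1.1,-0.1],[1,-0.1,-0.02,1.25,0.1,-1.1,-0.1],[1,-0.1,-0.02,1.25,0.1,-1.1,-0.1],[1,-0.1,-0.02,1.25,0.1,-1.1,-0.1],[1,-0.1,-0.02,1.25,0.1,-1.1,-0.1],[1,0,0,1.0,0,0,0],[1,0,0,1.1,0,0,0],[1,0,0,0,0,0,0],[0,0,0,0,0,0,0],[0,0,0,0,0,0,0],[0,0,0,0,0,0,0]])

```text
clock: 6.0
position: [490.9, 265.6, 9.9]
ee_rot: [0.999, -0.047, -0.001, 0.0]
contact_force: [-1.6, 1.0, 1.9]
gripper_width: 64.0
```

servo_tool(rows=[[0,0,0,0,0,0,0],[0,0,0,0,0,0,0],[0,0,0,-0.5,0,0,0],[0,0,0,-0.5,0,0,0],[0,0,0,0,0,0,0]])

```text
clock: 6.5
position: [490.5, 264.9, 18.9]
ee_rot: [0.999, -0.047, -0.002, 0.001]
contact_force: [0.4, -1.0, -6.2]
gripper_width: 64.2
```

servo_tool(rows=[[0,0,0,0,0,0,8.4],[0,0,0,0,0,0,8.4],[0,0,0,0,0,0,8.4],[0,0,0,0,0,0,8.4],[0,0,0,0,0,0,8.4],[0,0,0,0,0,0,8.4],[0,0,0,0,0,0,8.4],[0,0,0,0,0,0,8.4],[0,0,0,0,0,0,8.4],[0,0,0,0,0,0,8.4],[0,0,0,0,0,0,8.4],[0,0,0,0,0,0,8.4]])

```text
clock: 7.7
position: [490.2, 264.7, 18.3]
ee_rot: [-0.598, 0.802, 0.0, -0.002]
contact_force: [-0.4, 0.2, -5.8]
gripper_width: 64.1
```

servo_tool(rows=[[0,0,0,0,0,0,8.4],[0,0,0,0,0,0,0],[0,0,0,0.4,0,0,0],[0,0,0,0.4,0,0,0],[0,0,0,0.2,0,0,0],[0,0,0,0,0,0,0],[1,0,0,0,0,0,0],[1,0,0,0,0,0,0],[1,0,0,0,0,0,0],[1,0,0,-2,0,0,0],[1,0,0,-2,0,0,0],[1,0,0,-1,0,0,0]])

```text
clock: 8.9
position: [491.8, 266.1, 60.7]
ee_rot: [-0.54, 0.841, 0.0, -0.0]
contact_force: [-0.6, 0.3, -0.4]
gripper_width: 85.5
```

```bash
python3 - <<'E'
import h; from h import *
print(read_state()['joints'].round(2)); p,R=cur(); print(np.degrees(np.arctan2(R[1,0],R[0,0])))
f=lambda d:np.array([491,265,14])-d*Rt(-115)[:,2]
p,R=plan(p,R,f(70),Rt(-115),7)
E
```

```text
[ 0.79  0.47 -0.38 -0.   -0.72 -1.21]
-114.56774265282604
7 x [-0.73, 0.0, -0.26, -0.0, 7.1, 0.1]
path [[495.0, 273.0, 63.0], [498.0, 280.0, 65.0], [501.0, 287.0, 66.0], [505.0, 294.0, 66.0], [508.0, 301.0, 64.0], [511.0, 307.0, 62.0], [514.0, 314.0, 59.0]] end [513.9 313.7  59.2] [ 0.  -0.3  0.3]
```

servo_tool(rows=[[1,-0.73,0,-0.26,0,7.1,0],[1,-0.73,0,-0.26,0,7.1,0],[1,-0.73,0,-0.26,0,7.1,0],[1,-0.73,0,-0.26,0,7.1,0],[1,-0.73,0,-0.26,0,7.1,0],[1,-0.73,0,-0.26,0,7.1,0],[1,-0.73,0,-0.26,0,7.1,0],[1,0,0,0,0,0,0],[1,0,0,0,0,0,0]])

```text
clock: 9.8
position: [512.3, 312.9, 55.2]
ee_rot: [-0.49, 0.762, -0.227, -0.356]
contact_force: [0.4, -0.6, -0.9]
gripper_width: 85.4
```

```bash
python3 - <<'E'
import h; from h import *
p,R=cur(); plan(p,R,[491,265,14],Rt(-114.6),7)
E
```

```text
7 x [0.03, -0.01, 0.95, 0.0, 0.0, 0.0]
path [[509.0, 306.0, 49.0], [506.0, 299.0, 43.0], [503.0, 292.0, 38.0], [500.0, 286.0, 32.0], [497.0, 279.0, 26.0], [494.0, 272.0, 20.0], [491.0, 265.0, 14.0]] end [491.1 265.1  14.1] [-0.1 -0.  -0.1]
```

servo_tool(rows=[[1,0.03,0,0.95,0,0,0],[1,0.03,0,0.95,0,0,0],[1,0.03,0,0.95,0,0,0],[1,0.03,0,0.95,0,0,0],[1,0.03,0,0.95,0,0,0],[1,0.03,0,0.95,0,0,0],[1,0.03,0,0.95,0,0,0],[1,0,0,0,0,0,0],[0,0,0,0,0,0,0],[0,0,0,0,0,0,0],[0,0,0,0,0,0,0],[0,0,0,0,0,0,0]])

```text
clock: 11.0
position: [491.4, 266.4, 16.6]
ee_rot: [-0.491, 0.763, -0.227, -0.354]
contact_force: [-0.6, 2.5, 3.5]
gripper_width: 63.8
```

servo_tool(rows=[[0,0,0,0,0,0,0],[0,0.77,0,-0.64,0,0,0],[0,3.8,0,-3.2,0,0,0],[0,3.8,0,-3.2,0,0,0],[0,3.8,0,-3.2,0,0,0],[0,0,0,0,0,0,0],[0,0,0,0,0,0,0]])

```text
clock: 11.7
position: [490.7, 265.4, 174.6]
ee_rot: [-0.49, 0.764, -0.225, -0.354]
contact_force: [-0.7, -0.2, -8.0]
gripper_width: 63.9
```

```bash
python3 - <<'E'
import h; from h import *
s=read_state();print(s['joints'].round(2),s['position'].round(1),s['contact_force'].round(1),s['wrist_torque'].round(2))
snap('wrist','w2');cv2.imwrite('pics/w2b.png',cv2.resize(cv2.imread('pics/w2.png'),(800,600),interpolation=cv2.INTER_CUBIC))
E
```

```text
[ 0.88  0.72  0.08  0.2  -1.78 -1.36] [490.7 265.4 174.6] [-0.7 -0.2 -8. ] [ 2.69 -1.18 -0.08]
```

View pics/w2b.png

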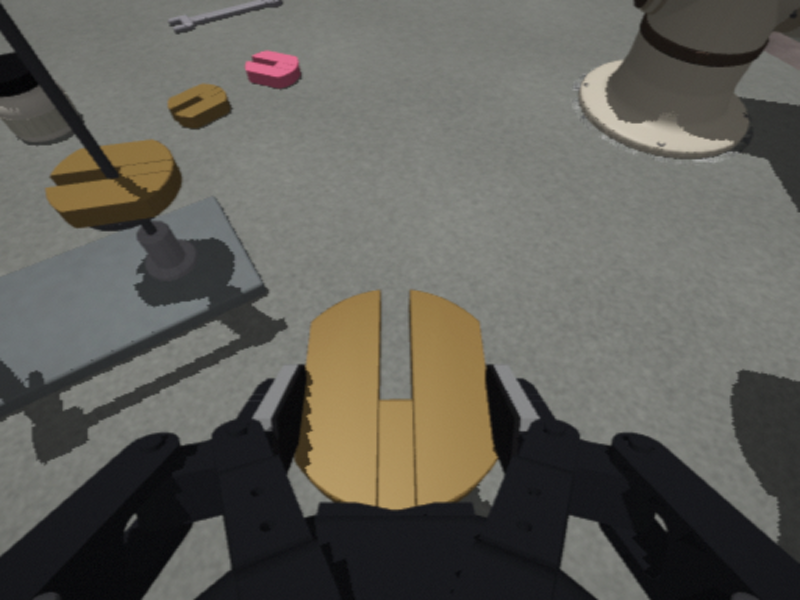

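```bash
python3 - <<'E'
import h; from h import *
d=load('w2');k=.64
P=lambda u,v,z:pix2(d,u*k,v*k,z)
p,R=cur();zt=p[2]-.6
a=P(396,400,zt);b=P(396,291,zt);bk=P(397,508,zt);u=(b-bk)/np.linalg.norm(b-bk)
print('held: closed',a.round(1),'mouth',b.round(1),'len',np.linalg.norm(b-bk).round(1),'az',np.degrees(np.arctan2(u[1],u[0])).round(1),'ctr-TCP',(a+5.5*u-p).round(1),(((b+bk)/2)-p).round(1))
c=P(112,174,116);m=P(50,185,116);print('first closed/rod',c.round(1),m.round(1),np.degrees(np.arctan2(*(m-c)[1::-1])).round(1))
for z in(130,160,200): pass
# rod line: pixel (0,25)?,(112,174): best xy of vertical line through pixels
M=np.array(d['mtx']);E=np.array(d['extrinsics']);o=E[:3,3]
N=[]
for uv in[(5,22),(60,105),(108,168)]:
    r=E[:3,:3]@((np.linalg.inv(M)@[uv[0]*k,uv[1]*k,1])*[1,-1,-1]);az=np.degrees(np.arctan2(r[1],r[0]));n=np.array([-r[1],r[0]])/np.hypot(r[0],r[1]);N.append((n,n@o[:2]));print('cam',o.round(),'az',az.round(2))
E
```

```text
held: closed [490.1 267.2 172.7] mouth [470.8 225.5 172.7] len 79.9 az -114.6 ctr-TCP [-2.4 -2.7 -0.6] [-2.7 -3.  -0.6]
first closed/rod [592.5  19.1 116. ] [631.7  13.3 116. ] -8.4
cam [512. 313. 315.] az -74.7
cam [512. 313. 315.] az -74.41
cam [512. 313. 315.] az -74.71
```

```bash
python3 - <<'E'
import h; from h import *
h.setG(); p,R=cur()
t=np.array([627.7,87.5,150])
q=ik(t,Rt(-114.6),read_state()['joints'])[0];print(q.round(2))
C=e('z',q[0])@e('y',q[1]-q[2]);D=C@e('x',-q[3])@e('y',-q[4]);print('wrist c',(fk(q,h.G)[0]-D@[286,-159,0]).round(),'flange axis pt',(fk(q,h.G)[0]-D@[286,0,0]).round())
plan(p,R,t,Rt(-114.6),8)
E
```

```text
[ 0.57  0.78  0.06  0.43 -1.63 -1.15]
wrist c [604. 385. 284.] flange axis pt [719. 287. 334.]
8 x [0.62, -2.49, 1.18, 0.0, 0.0, 0.0]
path [[507.0, 243.0, 170.0], [524.0, 220.0, 167.0], [542.0, 198.0, 164.0], [559.0, 176.0, 161.0], [576.0, 154.0, 158.0], [593.0, 132.0, 155.0], [610.0, 109.0, 152.0], [628.0, 87.0, 149.0]] end [627.5  87.1 149.5] [-0.2 -0.1 -0.1]
```

servo_tool(rows=[[0,0.62,-2.49,1.18,0,0,0],[0,0.62,-2.49,1.18,0,0,0],[0,0.62,-2.49,1.18,0,0,0],[0,0.62,-2.49,1.18,0,0,0],[0,0.62,-2.49,1.18,0,0,0],[0,0.62,-2.49,1.18,0,0,0],[0,0.62,-2.49,1.18,0,0,0],[0,0.62,-2.49,1.18,0,0,0],[0,0,0,0,0,0,0],[0,0,0,0,0,0,0]])

```text
clock: 12.75
position: [627.6, 86.4, 148.5]
ee_rot: [-0.49, 0.762, -0.226, -0.358]
contact_force: [-1.0, 0.6, -6.1]
gripper_width: 63.7
```

```bash
python3 - <<'E'
import h; from h import *
print(cur()[0].round(1))
snap('wrist','w3');cv2.imwrite('pics/w3b.png',cv2.resize(cv2.imread('pics/w3.png'),(800,600),interpolation=cv2.INTER_CUBIC))
E
```

```text
[627.6  86.4 148.5]
```

View pics/w3b.png

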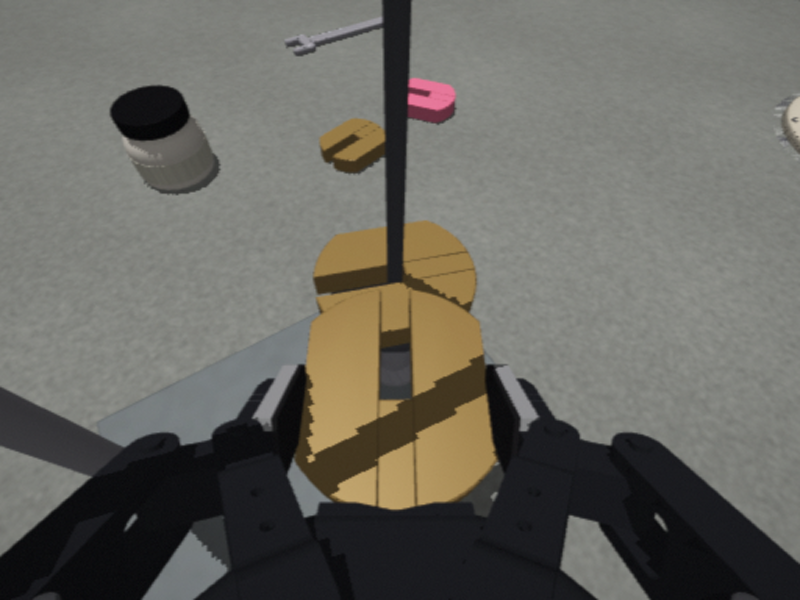

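servo_tool(rows=[[0,-0.61,0,0.51,0,0,0],[0,0.39,0,0.46,0,0,0],[0,0.39,0,0.46,0,0,0],[0,0.39,0,0.46,0,0,0],[0,0.39,0,0.46,0,0,0],[0,0.39,0,0.46,0,0,0],[0,0.39,0,0.46,0,0,0],[0,0.39,0,0.46,0,0,0],[0,0.39,0,0.46,0,0,0],[0,0.39,0,0.46,0,0,0],[0,0.39,0,0.46,0,0,0],[0,0,0,0,0,0,0]])

```text
clock: 14.0
position: [603.2, 32.1, 144.2]
ee_rot: [-0.49, 0.763, -0.227, -0.356]
contact_force: [0.4, -0.1, -5.0]
gripper_width: 63.6
```

servo_tool(rows=[[0,0.26,0,0.31,0,0,0],[0,0.26,0,0.31,0,0,0],[0,0.19,0,0.23,0,0,0],[0,0,0,0,0,0,0]])

```text
clock: 14.4
position: [598.8, 22.5, 144.0]
ee_rot: [-0.49, 0.763, -0.227, -0.355]
contact_force: [0.4, -0.7, -5.9]
gripper_width: 63.9
```

servo_tool(rows=[[0,0.13,0,0.16,0,0,0],[0,0.13,0,0.16,0,0,0],[0,0,0,0,0,0,0]])

```text
clock: 14.7
position: [597.2, 18.9, 143.9]
ee_rot: [-0.49, 0.763, -0.227, -0.355]
contact_force: [-0.2, 0.5, -5.1]
gripper_width: 63.4
```

servo_tool(rows=[[0,0.13,0,0.16,0,0,0],[0,0,0,0,0,0,0]])

```text
clock: 14.9
position: [597.0, 17.8, 143.8]
ee_rot: [-0.491, 0.763, -0.227, -0.354]
contact_force: [0.7, 3.2, -7.0]
gripper_width: 63.8
```

servo_tool(rows=[[0,0.1,0,0.12,0,0,0],[0,0,0,0,0,0,0]])

```text
clock: 15.1
position: [596.9, 17.7, 143.7]
ee_rot: [-0.491, 0.763, -0.227, -0.353]
contact_force: [0.8, 7.0, -6.6]
gripper_width: 63.8
```

servo_tool(rows=[[0,-0.1,0,-0.11,0,0,0],[0,-0.23,0,0.19,0,0,0],[0,-0.23,0,0.19,0,0,0],[0,-0.23,0,0.19,0,0,0],[0,0,0,0,0,0,0]])

```text
clock: 15.6
position: [597.2, 17.6, 134.7]
ee_rot: [-0.491, 0.763, -0.227, -0.354]
contact_force: [2.2, 3.7, -3.3]
gripper_width: 63.7
```

servo_tool(rows=[[0,-0.15,0,0.13,0,0,0],[0,-0.15,0,0.13,0,0,0],[0,0,0,0,0,0,0]])

```text
clock: 15.9
position: [597.3, 17.6, 131.0]
ee_rot: [-0.491, 0.763, -0.228, -0.354]
contact_force: [2.2, 5.5, -1.8]
gripper_width: 63.5
```

servo_tool(rows=[[0,-0.15,0,0.13,0,0,0],[0,-0.15,0,0.13,0,0,0],[0,0,0,0,0,0,0]])

```text
clock: 16.2
position: [597.4, 17.6, 127.3]
ee_rot: [-0.491, 0.763, -0.228, -0.354]
contact_force: [2.3, 5.5, -1.9]
gripper_width: 63.4
```

servo_tool(rows=[[0,-0.15,0,0.13,0,0,0],[0,0,0,0,0,0,0],[0,0,0,0,0,0,0]])

```text
clock: 16.5
position: [597.4, 17.6, 126.0]
ee_rot: [-0.49, 0.763, -0.228, -0.354]
contact_force: [2.1, 5.2, -1.0]
gripper_width: 63.9
```

```bash
python3 - <<'E'
import h; from h import *
F=[read_state()['contact_force'] for _ in range(3)];print(np.round(F,1))
snap('wrist','w4');snap('side','s4');snap('scene','c4')
a=cv2.resize(cv2.imread('pics/w4.png')[60:330,110:390],(400,386),interpolation=cv2.INTER_CUBIC)
b=cv2.resize(cv2.imread('pics/s4.png')[130:226,194:294],(400,386),interpolation=cv2.INTER_CUBIC)
cv2.imwrite('pics/m4.png',np.hstack([a,b]))
E
```

```text
[[ 2.1  5.2 -1. ]
 [ 2.1  5.2 -1. ]
 [ 2.1  5.2 -1. ]]
```

View pics/m4.png

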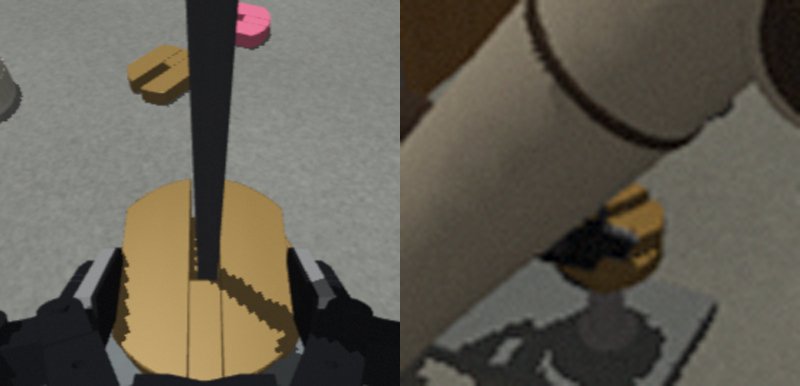

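Picture: the rod is at the closed end of the large disc's slot and the disc lies flat on the first. The weight has been taken over (Fz about baseline), so I release and back off.

servo_tool(rows=[[0.8,0,0,0,0,0,0],[0.9,0,0,0,0,0,0],[1,0,0,0,0,0,0],[1,0,0,0,0,0,0],[1,0,0,-0.5,0,0,0],[1,0,0,-1,0,0,0],[1,0,0,-2,0,0,0],[1,0,0,-3,0,0,0],[1,0,0,-3,0,0,0],[1,0,0,0,0,0,0]])

```text
clock: 17.65
position: [629.4, 86.5, 189.2]
ee_rot: [-0.491, 0.764, -0.228, -0.351]
contact_force: [-0.4, 0.3, -0.2]
gripper_width: 85.4
```

```bash
python3 - <<'E'
import h; from h import *
h.setG();print(cur()[0].round(1))
snap('wrist','w5');cv2.imwrite('pics/w5b.png',cv2.resize(cv2.imread('pics/w5.png')[60:320,90:430],(785,600),interpolation=cv2.INTER_CUBIC))
for A in(24,40,60,75):
  for t in(45,50,55): print(A,t,[q.round(2).tolist() for q in ik([528,-231,14],Rt(A,t),n=12)] if A==24 else '',[q.round(2).tolist() for q in ik([597,14,140],Rt(A,t),n=12)],[q.round(2).tolist() for q in ik(np.array([597,14,140])-75*np.array([np.cos(np.radians(A)),np.sin(np.radians(A)),0]),Rt(A,t),n=12)])
E
```

```text
[629.4  86.5 189.2]
24 45 [[-0.64, 0.57, -0.3, -1.27, -0.7, -2.63]] [[0.04, 0.27, -0.37, -1.0, -0.31, 2.82]] [[-0.08, 0.19, -0.48, -1.1, -0.39, 3.0]]
24 50 [[-0.71, 0.6, -0.31, -1.38, -0.78, -2.48]] [[-0.08, 0.29, -0.37, -1.3, -0.39, -3.09]] [[-0.21, 0.21, -0.48, -1.35, -0.48, -2.95]]
24 55 [[-0.77, 0.64, -0.32, -1.47, -0.87, -2.35]] [[-0.2, 0.31, -0.39, -1.55, -0.5, -2.77]] [[-0.33, 0.24, -0.51, -1.55, -0.59, -2.67]]
40 45  [[-0.07, 0.32, -0.28, -1.01, -0.61, 3.09]] [[-0.22, 0.27, -0.36, -1.06, -0.7, -3.03]]
40 50  [[-0.16, 0.34, -0.29, -1.2, -0.67, -2.96]] [[-0.3, 0.3, -0.36, -1.2, -0.76, -2.86]]
40 55  [[-0.24, 0.37, -0.3, -1.35, -0.74, -2.78]] [[-0.38, 0.33, -0.38, -1.32, -0.84, -2.69]]
60 45  [[-0.14, 0.41, -0.15, -0.96, -0.93, -2.95]] [[-0.27, 0.4, -0.18, -0.94, -1.01, -2.85]]
60 50  [[-0.2, 0.43, -0.15, -1.07, -0.98, -2.83]] [[-0.33, 0.42, -0.18, -1.03, -1.07, -2.75]]
60 55  [[-0.25, 0.46, -0.15, -1.16, -1.04, -2.73]] [[-0.38, 0.45, -0.17, -1.12, -1.13, -2.66]]
75 45  [[-0.15, 0.48, -0.04, -0.89, -1.13, -2.82]] [[-0.27, 0.5, -0.03, -0.85, -1.21, -2.75]]
75 50  [[-0.19, 0.51, -0.03, -0.97, -1.18, -2.75]] [[-0.31, 0.52, -0.02, -0.93, -1.27, -2.68]]
75 55  [[-0.24, 0.54, -0.03, -1.05, -1.24, -2.67]] [[-0.36, 0.55, -0.01, -1.0, -1.33, -2.62]]
```

View pics/w5b.png

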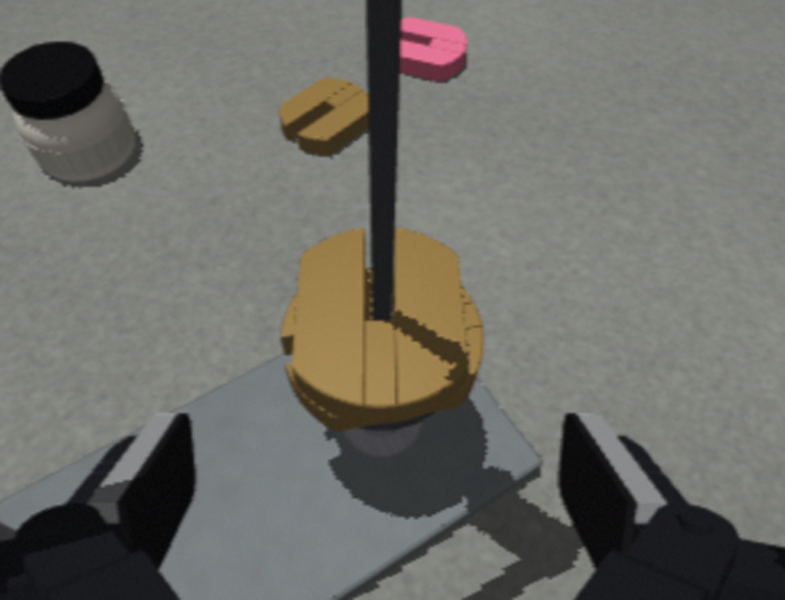

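```bash
python3 - <<'E'
import h; from h import *
h.setG(); q0=read_state()['joints']; print(q0.round(2)); p,R=cur()
tgt=np.array([528,-231,14])-90*Rt(24)[:,2]
qT=[q for q in ik(tgt,Rt(24),n=20)];print([q.round(2) for q in qT]);qT=qT[0]
qm=q0*.5+qT*.5; pm,Rm=fk(qm,h.G);print('mid',pm.round(),Rm[:,2].round(2),qm.round(2))
qm=ik([430,0,290],Rm,qm)
print(qm)
qm=qm[0] if qm else None
P,Rr=p,R
for a,b in((q0,qm),(qm,qT)):
    for s in(.5,1):
        x,y=fk(a+(b-a)*s,h.G); n=int(max(np.linalg.norm(x-P)/40,np.degrees(np.abs(Ro.from_matrix(Rr.T@y).magnitude()))/7.5,np.abs(b-a).max()*s/.15*0.5))+1
        P,Rr=plan(P,Rr,x,y,n)
E
```

```text
[ 0.57  0.74  0.09  0.43 -1.69 -1.12]
[array([-0.8 ,  0.46, -0.35, -1.24, -0.87, -2.58])]
mid [479. -97.  54.] [-0.33  0.41 -0.85] [-0.12  0.6  -0.13 -0.4  -1.28 -1.85]
[array([ 0.04828835,  0.22883466, -0.03514214, -0.44603162, -1.64459365,
       -2.17701133])]
8 x [1.7, 0.13, 0.83, -4.1, -2.0, 5.1]
path [[620.0, 70.0, 195.0], [609.0, 56.0, 202.0], [597.0, 42.0, 208.0], [584.0, 30.0, 214.0], [568.0, 20.0, 218.0], [552.0, 11.0, 222.0], [535.0, 4.0, 226.0], [517.0, -1.0, 228.0]] end [516.6  -0.9 228.2] [-0.3 -0.   0.2]
7 x [1.53, -0.13, -0.13, -5.0, -0.6, 5.4]
path [[505.0, -5.0, 237.0], [493.0, -7.0, 246.0], [480.0, -9.0, 255.0], [467.0, -8.0, 264.0], [455.0, -7.0, 272.0], [442.0, -4.0, 281.0], [430.0, -0.0, 290.0]] end [ 4.299e+02 -1.000e-01  2.896e+02] [-0.3 -0.1 -0. ]
8 x [-1.88, -0.3, 0.42, -4.5, 0.2, 5.3]
path [[441.0, -9.0, 276.0], [450.0, -19.0, 262.0], [458.0, -30.0, 248.0], [465.0, -41.0, 233.0], [471.0, -52.0, 218.0], [475.0, -63.0, 203.0], [477.0, -74.0, 187.0], [479.0, -86.0, 171.0]] end [478.6 -85.5 171.4] [ 0.2  0.2 -0.2]
9 x [-2.13, 0.77, -0.54, -4.2, -0.2, 5.6]
path [[487.0, -105.0, 162.0], [493.0, -126.0, 153.0], [497.0, -146.0, 143.0], [498.0, -167.0, 132.0], [496.0, -187.0, 121.0], [492.0, -207.0, 109.0], [485.0, -226.0, 97.0], [476.0, -243.0, 85.0], [465.0, -259.0, 73.0]] end [ 464.9 -259.5   72.5] [-0.3 -0.2 -0.1]
```

```bash
cat > pl.py <<'E'
import h; from h import *
h.setG()
def wr(q):
    C=e('z',q[0])@e('y',q[1]-q[2]);D=C@e('x',-q[3])@e('y',-q[4]);p=fk(q,h.G)[0];return (p-D@[286,-159,0]).round(),(p-D@[286,0,0]).round()
E
python3 - <<'E'
from pl import *
p,R=cur();q0=read_state()['joints']
P,Rr=plan(p,R,[460,200,270],R,6)
qs=ik(P,Rr,q0)[0]; qT=np.array([-0.8 ,  0.46, -0.35, -1.24, -0.87, -2.58])
Rm=fk(.5*qs+.5*qT,h.G)[1]; qm=ik([400,-20,270],Rm,.5*qs+.5*qT)[0]; print(qs.round(2),qm.round(2),Rm[:,2].round(2))
for a,b in((qs,qm),(qm,qT)):
    for s in(.5,1):
        q=a+(b-a)*s;x,y=fk(q,h.G); n=int(max(np.linalg.norm(x-P)/40,np.degrees(np.abs(Ro.from_matrix(Rr.T@y).magnitude()))/7.5,np.abs(b-a).max()*.5/.15))+1
        print(wr(q));P,Rr=plan(P,Rr,x,y,n)
E
```

```text
6 x [0.67, 3.34, -1.34, 0.0, 0.0, 0.0]
path [[600.0, 104.0, 201.0], [572.0, 124.0, 215.0], [544.0, 143.0, 229.0], [516.0, 162.0, 242.0], [488.0, 181.0, 256.0], [460.0, 200.0, 270.0]] end [460.1 200.3 270. ] [0. 0. 0.]
[ 0.86  0.53 -0.03  0.23 -1.85 -1.32] [-0.02  0.25 -0.08 -0.48 -1.69 -2.07] [-0.39  0.46 -0.79]
(array([544., 241., 499.]), array([601.,  94., 481.]))
7 x [1.14, -1.22, 1.41, -5.2, -1.7, 5.0]
path [[464.0, 179.0, 270.0], [465.0, 157.0, 269.0], [463.0, 135.0, 267.0], [458.0, 114.0, 265.0], [451.0, 93.0, 263.0], [442.0, 74.0, 259.0], [430.0, 56.0, 255.0]] end [429.7  56.1 255.5] [-0.   0.3 -0.1]
(array([539., -12., 566.]), array([ 512., -153.,  497.]))
7 x [0.43, -1.15, -0.08, -5.3, -1.0, 5.2]
path [[430.0, 44.0, 258.0], [429.0, 32.0, 261.0], [426.0, 20.0, 263.0], [421.0, 9.0, 265.0], [416.0, -2.0, 267.0], [408.0, -11.0, 269.0], [400.0, -20.0, 270.0]] end [400.  -20.3 270.1] [-0.3  0.2 -0.1]
(array([ 506., -220.,  460.]), array([ 404., -290.,  359.]))
8 x [-1.76, -0.02, 0.29, -4.8, -0.3, 5.1]
path [[411.0, -26.0, 257.0], [422.0, -33.0, 245.0], [431.0, -41.0, 232.0], [440.0, -49.0, 218.0], [447.0, -58.0, 205.0], [453.0, -68.0, 191.0], [458.0, -78.0, 177.0], [462.0, -88.0, 163.0]] end [461.5 -88.1 163.3] [ 0.2  0.4 -0.3]
(array([ 377., -389.,  361.]), array([ 265., -347.,  257.]))
9 x [-1.94, 0.93, -0.53, -4.3, -0.3, 5.5]
path [[472.0, -106.0, 155.0], [480.0, -125.0, 147.0], [485.0, -144.0, 138.0], [488.0, -164.0, 128.0], [488.0, -184.0, 118.0], [486.0, -203.0, 107.0], [482.0, -222.0, 97.0], [475.0, -240.0, 85.0], [466.0, -257.0, 74.0]] end [ 465.7 -256.6   73.9] [0.1 0.2 0. ]
```

```bash
cat > /tmp/a.py <<'E'
from pl import *
p,R=cur();q0=read_state()['joints']
qT=np.array([-0.8 ,  0.46, -0.35, -1.24, -0.87, -2.58])
P,Rr=plan(p,R,[545,180,260],R,5)
qs=ik(P,Rr,q0)[0]
qa=ik([440,220,270],Rt(-115,.01),[.8,.3,-.3,0,-1,-1.3])[0]
qb=ik([390,-170,270],Rt(149,.01),[-.1,.1,-.4,0,-1,-2])[0]
print(qs.round(2),qa.round(2),qb.round(2))
for a,b,ss in((qs,qa,(1,)),(qa,qb,(.5,1)),(qb,qT,(.5,1))):
    for s in ss:
        q=a+(b-a)*s;x,y=fk(q,h.G); n=int(max(np.linalg.norm(x-P)/40,np.degrees(np.abs(Ro.from_matrix(Rr.T@y).magnitude()))/7.5,np.abs(b-a).max()/len(ss)/.18))+1
        print(wr(q),q.round(2));P,Rr=plan(P,Rr,x,y,n)
E
python3 /tmp/a.py
```

```text
5 x [0.43, 2.29, -1.73, 0.0, 0.0, 0.0]
path [[611.0, 104.0, 202.0], [595.0, 123.0, 216.0], [578.0, 142.0, 231.0], [562.0, 161.0, 245.0], [545.0, 180.0, 260.0]] end [545.2 179.9 259.8] [0. 0. 0.]
[ 0.74  0.63  0.1   0.31 -1.85 -1.21] [ 0.79  0.14 -0.26  0.   -1.18 -1.23] [-0.03  0.01 -0.39 -0.   -1.16 -2.08]
(array([327., 332., 556.]), array([440., 220., 556.])) [ 0.79  0.14 -0.26  0.   -1.18 -1.23]
7 x [0.17, 1.6, -0.08, -0.0, -7.1, 0.1]
path [[530.0, 186.0, 262.0], [516.0, 192.0, 263.0], [501.0, 198.0, 265.0], [486.0, 204.0, 266.0], [471.0, 209.0, 268.0], [455.0, 215.0, 269.0], [440.0, 220.0, 270.0]] end [440.3 220.  269.6] [ 0.3 -0.   0.1]
(array([399., 160., 557.]), array([458.,  13., 557.])) [ 0.38  0.07 -0.33 -0.   -1.17 -1.66]
7 x [1.94, -2.36, -0.01, -0.0, 0.0, 6.8]
path [[453.0, 192.0, 270.0], [463.0, 163.0, 270.0], [470.0, 134.0, 270.0], [472.0, 103.0, 270.0], [471.0, 73.0, 271.0], [467.0, 42.0, 271.0], [459.0, 13.0, 271.0]] end [458.7  12.9 270.8] [ 0.2 -0.3 -0.3]
(array([394., -11., 556.]), array([ 390., -170.,  556.])) [-0.03  0.01 -0.39 -0.   -1.16 -2.08]
7 x [0.85, -2.7
[... 370 characters left out ...]
8, 6.1]
path [[392.0, -172.0, 256.0], [393.0, -174.0, 242.0], [394.0, -175.0, 228.0], [396.0, -175.0, 213.0], [397.0, -174.0, 199.0], [398.0, -173.0, 185.0], [400.0, -171.0, 171.0], [402.0, -168.0, 157.0], [404.0, -165.0, 143.0]] end [ 404.1 -164.7  142.9] [ 0.1 -0.1 -0.2]
(array([ 377., -389.,  361.]), array([ 265., -347.,  257.])) [-0.8   0.46 -0.35 -1.24 -0.87 -2.58]
10 x [-0.95, 0.88, 0.35, -3.0, 1.3, 5.9]
path [[414.0, -172.0, 138.0], [424.0, -180.0, 133.0], [433.0, -188.0, 127.0], [440.0, -197.0, 121.0], [447.0, -207.0, 115.0], [453.0, -217.0, 108.0], [457.0, -227.0, 100.0], [461.0, -237.0, 92.0], [464.0, -247.0, 84.0], [465.0, -257.0, 75.0]] end [ 465.2 -257.    74.7] [ 0.  -0.2 -0.2]
```

servo_tool(rows=[[1,0.43,2.29,-1.73,0,0,0],[1,0.43,2.29,-1.73,0,0,0],[1,0.43,2.29,-1.73,0,0,0],[1,0.43,2.29,-1.73,0,0,0],[1,0.43,2.29,-1.73,0,0,0],[1,0.17,1.6,-0.08,0,-7.1,0.1],[1,0.17,1.6,-0.08,0,-7.1,0.1],[1,0.17,1.6,-0.08,0,-7.1,0.1],[1,0.17,1.6,-0.08,0,-7.1,0.1],[1,0.17,1.6,-0.08,0,-7.1,0.1],[1,0.17,1.6,-0.08,0,-7.1,0.1],[1,0.17,1.6,-0.08,0,-7.1,0.1]])

```text
clock: 18.9
position: [438.7, 218.1, 268.8]
ee_rot: [-0.535, 0.845, -0.001, 0.002]
contact_force: [-0.4, 0.2, 0.0]
gripper_width: 85.3
```

servo_tool(rows=[[1,1.94,-2.36,0,0,0,6.8],[1,1.94,-2.36,0,0,0,6.8],[1,1.94,-2.36,0,0,0,6.8],[1,1.94,-2.36,0,0,0,6.8],[1,1.94,-2.36,0,0,0,6.8],[1,1.94,-2.36,0,0,0,6.8],[1,1.94,-2.36,0,0,0,6.8]])

```text
clock: 19.6
position: [456.6, 9.7, 268.8]
ee_rot: [-0.146, 0.989, -0.002, -0.001]
contact_force: [0.8, -0.4, 0.1]
gripper_width: 85.5
```

servo_tool(rows=[[1,0.85,-2.75,0,0,0,6.9],[1,0.85,-2.75,0,0,0,6.9],[1,0.85,-2.75,0,0,0,6.9],[1,0.85,-2.75,0,0,0,6.9],[1,0.85,-2.75,0,0,0,6.9],[1,0.85,-2.75,0,0,0,6.9],[1,0.85,-2.75,0,0,0,6.9],[1,0,0,0,0,0,0],[1,0,0,0,0,0,0]])

```text
clock: 20.5
position: [387.6, -172.0, 269.9]
ee_rot: [0.269, 0.963, -0.002, 0.001]
contact_force: [-0.1, -0.7, -0.4]
gripper_width: 85.2
```

```bash
python3 - <<'E'
from pl import *
p,R=cur();qb=read_state()['joints'];print(qb.round(2),p.round(1))
qT=np.array([-0.8 ,  0.46, -0.35, -1.24, -0.87, -2.58]);P,Rr=p,R
for s in (.5,1):
    q=qb+(qT-qb)*s;x,y=fk(q,h.G);P,Rr=plan(P,Rr,x,y,10)
E
```

```text
[-0.03  0.01 -0.4   0.   -1.16 -2.09] [ 387.6 -172.   269.9]
10 x [-0.21, -0.08, 1.28, -2.6, 1.6, 5.5]
path [[389.0, -174.0, 257.0], [390.0, -175.0, 244.0], [391.0, -176.0, 231.0], [392.0, -176.0, 218.0], [394.0, -175.0, 205.0], [395.0, -174.0, 192.0], [396.0, -173.0, 180.0], [398.0, -171.0, 167.0], [399.0, -168.0, 154.0], [401.0, -165.0, 142.0]] end [ 401.4 -164.7  141.9] [ 0.2 -0.3 -0. ]
10 x [-0.93, 0.91, 0.36, -3.0, 1.4, 5.9]
path [[412.0, -172.0, 137.0], [422.0, -179.0, 132.0], [431.0, -188.0, 126.0], [439.0, -197.0, 120.0], [446.0, -206.0, 114.0], [452.0, -216.0, 107.0], [457.0, -226.0, 100.0], [461.0, -237.0, 92.0], [464.0, -247.0, 83.0], [466.0, -257.0, 74.0]] end [ 465.5 -256.7   74.3] [0.1 0.3 0.1]
```

servo_tool(rows=[[1,-0.21,-0.08,1.28,-2.6,1.6,5.5],[1,-0.21,-0.08,1.28,-2.6,1.6,5.5],[1,-0.21,-0.08,1.28,-2.6,1.6,5.5],[1,-0.21,-0.08,1.28,-2.6,1.6,5.5],[1,-0.21,-0.08,1.28,-2.6,1.6,5.5],[1,-0.21,-0.08,1.28,-2.6,1.6,5.5],[1,-0.21,-0.08,1.28,-2.6,1.6,5.5],[1,-0.21,-0.08,1.28,-2.6,1.6,5.5],[1,-0.21,-0.08,1.28,-2.6,1.6,5.5],[1,-0.21,-0.08,1.28,-2.6,1.6,5.5]])

```text
clock: 21.5
position: [403.0, -163.8, 141.5]
ee_rot: [0.669, 0.699, 0.243, -0.069]
contact_force: [0.8, 0.3, 0.7]
gripper_width: 85.3
```

servo_tool(rows=[[1,-0.93,0.91,0.36,-3.0,1.4,5.9],[1,-0.93,0.91,0.36,-3.0,1.4,5.9],[1,-0.93,0.91,0.36,-3.0,1.4,5.9],[1,-0.93,0.91,0.36,-3.0,1.4,5.9],[1,-0.93,0.91,0.36,-3.0,1.4,5.9],[1,-0.93,0.91,0.36,-3.0,1.4,5.9],[1,-0.93,0.91,0.36,-3.0,1.4,5.9],[1,-0.93,0.91,0.36,-3.0,1.4,5.9],[1,-0.93,0.91,0.36,-3.0,1.4,5.9],[1,-0.93,0.91,0.36,-3.0,1.4,5.9],[1,0,0,0,0,0,0],[1,0,0,0,0,0,0]])

```text
clock: 22.7
position: [466.8, -256.0, 74.4]
ee_rot: [0.884, 0.191, 0.418, -0.09]
contact_force: [-0.5, 0.6, -0.5]
gripper_width: 85.3
```

```bash
python3 - <<'E'
from h import *
p,R=cur();print(p.round(1),R[:,2].round(2),read_state()['joints'].round(2),np.degrees(np.arctan2(R[1,2],R[0,2])))
snap('wrist','w6');cv2.imwrite('pics/w6b.png',cv2.resize(cv2.imread('pics/w6.png'),(800,600),interpolation=cv2.INTER_CUBIC))
E
```

```text
[ 466.8 -256.    74.4] [ 0.7   0.32 -0.63] [-0.8   0.46 -0.35 -1.24 -0.88 -2.58] 24.381425141685085
```

View pics/w6b.png

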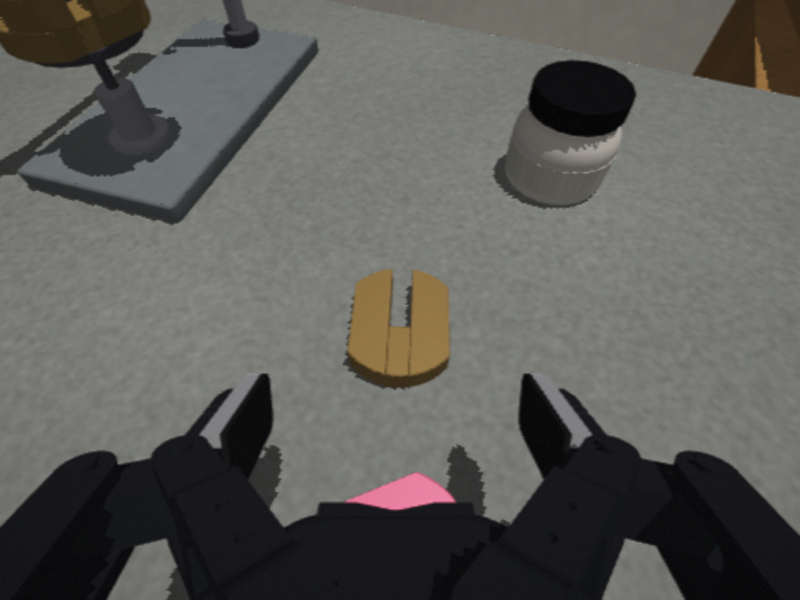

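```bash
python3 - <<'E'
from h import *
d=load('w6');k=.64;P=lambda u,v,z=16:pix2(d,u*k,v*k,z)
a,b,bk=P(400,327),P(402,270),P(398.5,375);u=(b-bk)/np.linalg.norm(b-bk)
c=(b+bk)/2;print(a+5.5*u,c,np.linalg.norm(b-bk),np.degrees(np.arctan2(u[1],u[0])))
p,R=cur();c=(a+5.5*u+c)/2
t=np.r_[c[:2]-2*u[:2],20];print(t)
plan(p,R,t,Rt(np.degrees(np.arctan2(u[1],u[0]))),10)
E
```

```text
[ 526.89769335 -231.72697106   16.        ] [ 526.9522269  -231.76311195   16.        ] 67.05786780697545 22.25688789944509
[ 525.07397017 -232.50256126   20.        ]
10 x [-0.02, 0.01, 0.83, -0.2, -0.1, 0.1]
path [[473.0, -253.0, 69.0], [479.0, -251.0, 64.0], [484.0, -249.0, 59.0], [490.0, -246.0, 53.0], [496.0, -244.0, 48.0], [502.0, -241.0, 42.0], [508.0, -239.0, 37.0], [513.0, -237.0, 31.0], [519.0, -235.0, 26.0], [525.0, -232.0, 20.0]] end [ 524.9 -232.3   20.2] [-0.4 -0.4 -0.4]
```

servo_tool(rows=[[1,-0.02,0.01,0.83,-0.2,-0.1,0.1],[1,-0.02,0.01,0.83,-0.2,-0.1,0.1],[1,-0.02,0.01,0.83,-0.2,-0.1,0.1],[1,-0.02,0.01,0.83,-0.2,-0.1,0.1],[1,-0.02,0.01,0.83,-0.2,-0.1,0.1],[1,-0.02,0.01,0.83,-0.2,-0.1,0.1],[1,-0.02,0.01,0.83,-0.2,-0.1,0.1],[1,-0.02,0.01,0.83,-0.2,-0.1,0.1],[1,-0.02,0.01,0.83,-0.2,-0.1,0.1],[1,-0.02,0.01,0.83,-0.2,-0.1,0.1],[1,0,0,0,0,0,0],[0,0,0,0,0,0,0]])

```text
clock: 23.95
position: [524.6, -232.7, 19.8]
ee_rot: [0.891, 0.175, 0.413, -0.077]
contact_force: [0.4, 0.4, -0.1]
gripper_width: 73.3
```

servo_tool(rows=[[0,0,0,0,0,0,0],[0,0,0,0,0,0,0],[0,0,0,0,0,0,0],[0,0,0,0,0,0,0],[0,0,0,0,0,0,0]])

```text
clock: 24.45
position: [524.2, -232.8, 20.7]
ee_rot: [0.89, 0.175, 0.413, -0.077]
contact_force: [-4.8, -0.6, 5.7]
gripper_width: 51.0
```

```bash
python3 - <<'E'
from h import *
s=read_state();p,R=cur();print(p.round(1),s['contact_force'].round(1),s['gripper_width'],R[:,2].round(3))
P,Rr=plan(p,R,p+[0,0,15],R,2)
A=60;u=np.array([np.cos(np.radians(A)),np.sin(np.radians(A)),0])
t=np.array([596,16,0])-80*u;t[2]=165;print(t)
plan(P,Rr,t,Rt(A),10)
E
```

```text
[ 524.2 -232.8   20.7] [-4.8 -0.6  5.7] 51.008845642293636 [ 0.709  0.281 -0.647]
2 x [0.57, 0.01, -0.49, 0.0, 0.0, 0.0]
path [[524.0, -233.0, 28.0], [524.0, -233.0, 36.0]] end [ 524.1 -232.9   35.8] [0. 0. 0.]
[556.        -53.2820323 165.       ]
10 x [1.9, -1.21, 0.24, 2.9, 0.0, -2.4]
path [[533.0, -216.0, 49.0], [540.0, -199.0, 61.0], [546.0, -182.0, 74.0], [551.0, -164.0, 87.0], [555.0, -145.0, 100.0], [558.0, -127.0, 113.0], [560.0, -108.0, 126.0], [560.0, -90.0, 139.0], [559.0, -71.0, 151.0], [557.0, -53.0, 164.0]] end [557.  -52.6 164.3] [-0.2 -0.5  0.2]
```

servo_tool(rows=[[0,0.57,0,-0.49,0,0,0],[0,0.57,0,-0.49,0,0,0],[0,1.9,-1.21,0.24,2.9,0,-2.4],[0,1.9,-1.21,0.24,2.9,0,-2.4],[0,1.9,-1.21,0.24,2.9,0,-2.4],[0,1.9,-1.21,0.24,2.9,0,-2.4],[0,1.9,-1.21,0.24,2.9,0,-2.4],[0,1.9,-1.21,0.24,2.9,0,-2.4],[0,1.9,-1.21,0.24,2.9,0,-2.4],[0,1.9,-1.21,0.24,2.9,0,-2.4],[0,1.9,-1.21,0.24,2.9,0,-2.4],[0,1.9,-1.21,0.24,2.9,0,-2.4]])

```text
clock: 25.65
position: [557.0, -51.4, 163.9]
ee_rot: [0.788, 0.453, 0.362, -0.209]
contact_force: [-0.0, -0.5, -5.7]
gripper_width: 51.3
```

servo_tool(rows=[[0,0,0,0,0,0,0],[0,0,0,0,0,0,0]])

```text
clock: 25.85
position: [557.2, -52.1, 163.4]
ee_rot: [0.788, 0.452, 0.363, -0.209]
contact_force: [-0.8, 0.4, -5.2]
gripper_width: 51.2
```

```bash
python3 - <<'E'
from h import *
s=read_state();p,R=cur();print(p.round(1),s['contact_force'].round(1),s['joints'].round(2),np.degrees(np.arctan2(R[1,2],R[0,2])),R[:,1].round(3))
snap('wrist','w7');cv2.imwrite('pics/w7b.png',cv2.resize(cv2.imread('pics/w7.png'),(800,600),interpolation=cv2.INTER_CUBIC))
E
```

```text
[557.2 -52.1 163.4] [-0.8  0.4 -5.2] [-0.32  0.38 -0.17 -1.   -1.08 -2.82] 59.726945264564904 [ 0.863 -0.505 -0.001]
```

View pics/w7b.png

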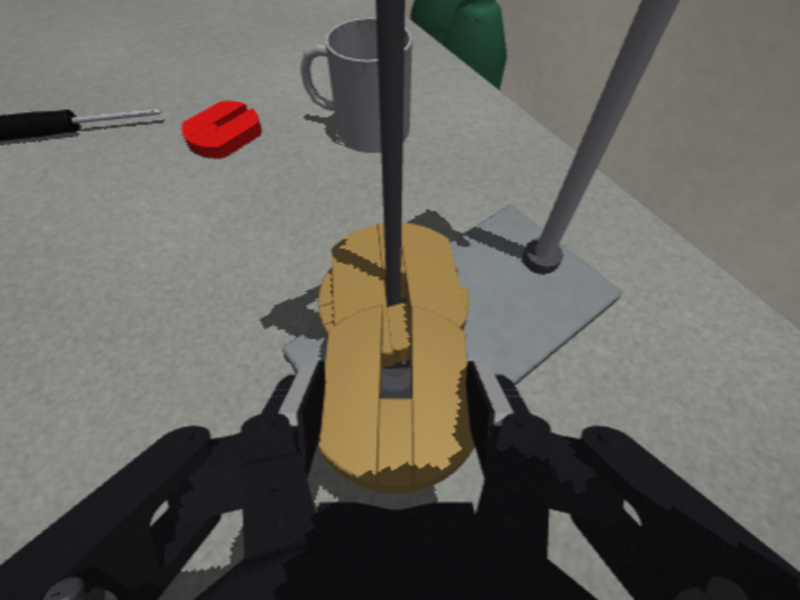

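servo_tool(rows=[[0,-0.42,-0.11,0.35,0,0,0],[0,-0.42,0,0.35,0,0,0],[0,0.39,0,0.46,0,0,0],[0,0.39,0,0.46,0,0,0],[0,0.39,0,0.46,0,0,0],[0,0.39,0,0.46,0,0,0],[0,0.39,0,0.46,0,0,0],[0,0.39,0,0.46,0,0,0],[0,0.39,0,0.46,0,0,0],[0,0.39,0,0.46,0,0,0],[0,0.39,0,0.46,0,0,0],[0,0.39,0,0.46,0,0,0]])

```text
clock: 27.1
position: [587.2, 0.6, 152.5]
ee_rot: [0.788, 0.451, 0.363, -0.209]
contact_force: [0.8, -0.7, -4.6]
gripper_width: 51.6
```

servo_tool(rows=[[0,0.26,0,0.31,0,0,0],[0,0.26,0,0.31,0,0,0],[0,0.13,0,0.15,0,0,0],[0,0,0,0,0,0,0]])

```text
clock: 27.5
position: [592.1, 9.0, 152.4]
ee_rot: [0.788, 0.452, 0.363, -0.209]
contact_force: [-0.9, 0.1, -4.4]
gripper_width: 51.4
```

servo_tool(rows=[[0,0.13,0,0.15,0,0,0],[0,0.13,0,0.15,0,0,0],[0,0,0,0,0,0,0]])

```text
clock: 27.8
position: [593.7, 11.6, 152.1]
ee_rot: [0.788, 0.452, 0.362, -0.208]
contact_force: [-1.9, -2.8, -3.9]
gripper_width: 51.2
```

servo_tool(rows=[[0,0.13,0,0.15,0,0,0],[0,0,0,0,0,0,0]])

```text
clock: 28.0
position: [593.9, 11.8, 151.4]
ee_rot: [0.789, 0.452, 0.361, -0.208]
contact_force: [-4.9, -7.9, -3.5]
gripper_width: 51.6
```

servo_tool(rows=[[0,-0.08,0,-0.09,0,0,0],[0,-0.15,0,0.13,0,0,0],[0,-0.15,0,0.13,0,0,0],[0,-0.15,0,0.13,0,0,0],[0,0,0,0,0,0,0]])

```text
clock: 28.5
position: [593.8, 11.7, 146.6]
ee_rot: [0.788, 0.452, 0.362, -0.208]
contact_force: [-4.5, -6.1, 0.5]
gripper_width: 51.3
```

servo_tool(rows=[[0,-0.15,0,0.13,0,0,0],[0,-0.15,0,0.13,0,0,0],[0,0,0,0,0,0,0]])

```text
clock: 28.8
position: [594.2, 11.5, 143.0]
ee_rot: [0.788, 0.452, 0.363, -0.208]
contact_force: [-3.8, -6.3, 1.0]
gripper_width: 51.4
```

servo_tool(rows=[[0,-0.06,0,-0.08,0,0,0],[0,0,0,0,0,0,0],[0,0,0,0,0,0,0]])

```text
clock: 29.1
position: [594.2, 11.3, 142.7]
ee_rot: [0.788, 0.452, 0.363, -0.208]
contact_force: [-1.7, -4.8, -2.6]
gripper_width: 51.3
```

servo_tool(rows=[[0,-0.15,0,0.13,0,0,0],[0,0,0,0,0,0,0]])

```text
clock: 29.3
position: [594.2, 11.3, 140.6]
ee_rot: [0.788, 0.452, 0.363, -0.208]
contact_force: [-2.9, -6.1, -0.4]
gripper_width: 51.1
```

```bash
python3 - <<'E'
from h import *
s=read_state();print(s['position'].round(1),s['contact_force'].round(1))
snap('wrist','w8');snap('side','s8');snap('scene','c8')
a=cv2.resize(cv2.imread('pics/w8.png')[60:330,110:390],(400,386),interpolation=cv2.INTER_CUBIC)
c=cv2.resize(cv2.imread('pics/c8.png')[160:230,225:297],(400,386),interpolation=cv2.INTER_CUBIC)
cv2.imwrite('pics/m8.png',np.hstack([a,c]))
E
```

```text
[594.2  11.3 140.6] [-2.9 -6.1 -0.4]
```

View pics/m8.png

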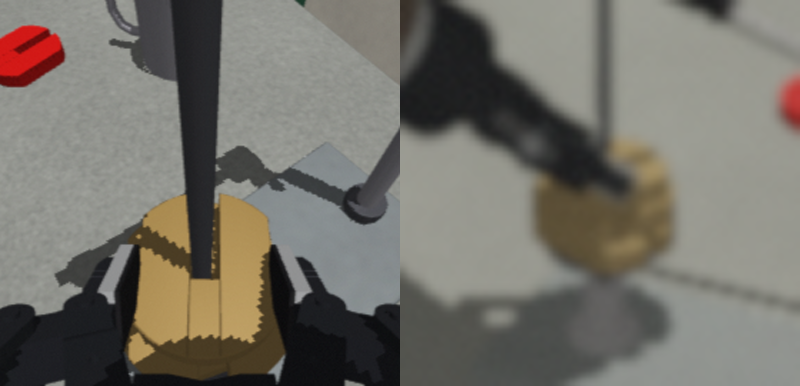

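servo_tool(rows=[[0,-0.05,0,-0.06,0,0,0],[0,-0.12,0,0.1,0,0,0],[0,0,0,0,0,0,0],[0,0,0,0,0,0,0]])

```text
clock: 29.85
position: [594.1, 11.2, 139.5]
ee_rot: [0.788, 0.452, 0.363, -0.208]
contact_force: [-2.1, -4.4, 0.4]
gripper_width: 51.4
```

servo_tool(rows=[[0,-0.12,0,0.1,0,0,0],[0,0,0,0,0,0,0],[0,0,0,0,0,0,0]])

```text
clock: 30.15
position: [594.1, 11.2, 137.9]
ee_rot: [0.788, 0.452, 0.363, -0.208]
contact_force: [-0.7, -4.8, 1.9]
gripper_width: 51.1
```

The force now rises by about 0.8 N per mm, so the small disc is bearing on the stack. Releasing.

servo_tool(rows=[[0.66,0,0,0,0,0,0],[0.75,0,0,0,0,0,0],[0.85,0,0,0,0,0,0],[1,0,0,0,0,0,0],[1,0,0,0,0,0,0],[1,0,0,-0.5,0,0,0],[1,0,0,-1,0,0,0],[1,0,0,-2,0,0,0],[1,0,0,-3,0,0,0],[1,0,0,-3,0,0,0],[1,0,0,0,0,0,0],[1,0,0,0,0,0,0]])

```text
clock: 31.35
position: [557.0, -51.9, 200.5]
ee_rot: [0.788, 0.451, 0.364, -0.208]
contact_force: [-0.7, 0.7, -1.1]
gripper_width: 85.5
```

```bash
python3 - <<'E'
from h import *
s=read_state();print(s['position'].round(1),s['contact_force'].round(1))
snap('wrist','w9');snap('side','s9');snap('scene','c9')
a=cv2.resize(cv2.imread('pics/w9.png')[60:330,110:390],(400,386),interpolation=cv2.INTER_CUBIC)
c=cv2.resize(cv2.imread('pics/s9.png')[160:230,208:280],(400,386),interpolation=cv2.INTER_CUBIC)
cv2.imwrite('pics/m9.png',np.hstack([a,c]))
E
```

```text
[557.  -51.9 200.5] [-0.7  0.7 -1.1]
```

View pics/m9.png

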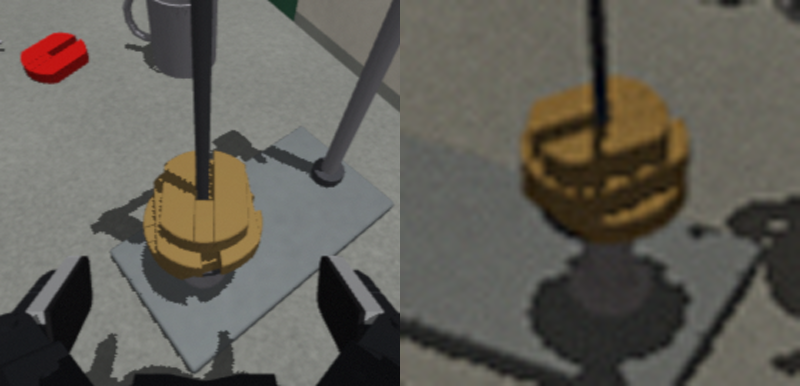

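Picture: all three discs lie flat, the rod is at the closed end of the top slot, and the large disc's slot opens on the near side, opposite the small one's. Handing in.

```bash
python3 -c "
from bench import *
print(job_done())"
```

```text
the job is handed in; nothing more can be done
None
```

The large disc and then the small one are on the hanger above the first disc, each with the rod at the closed end of its slot. I handed the job in at about 31 s.

- **Slots:** measured from straight ahead, the first disc's slot points to about -8°, the large disc's to -115° and the small disc's to 60°. That is about 107° and 175° between neighbours.
- **Large disc:** its slot could not be gripped from behind where it lay, because the arm reached a joint limit. I turned it on the bench from above, gripped it again with the tool tilted 50°, pushed it in until about 7 N showed contact, and lowered it until its weight was carried.
- **Small disc:** pushed in until about 9 N and lowered until it bore on the stack, about 2 N past its own weight. By my estimate the hanger stayed well short of its stop.
- **Last checks:** the closing pictures, taken after I let go and backed off, show three discs lying flat with the rod home and the gripper clear. The red look-alike and jug are in view and look untouched.
- **Not checked or slightly off:** I did not re-measure the other bystanders at the end. The fingertips seem to have touched the bench lightly (4 to 6 N) while closing on each disc. The small disc came to rest about 3 mm lower than I first estimated, which fits the extra press and the unknown masses.

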